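# Set up the swivel vise for mitring a pack of slips

## Task

Set the swivel vise up for mitring the thin walnut slips as one pack: take the leftovers of the last job, an oak block and the pale shim that packs it up, out of the vise and put both in the wooden offcut tray, lay every walnut slip that is on the bench flat in one neat, square pile along the bed bar, its ends between the side guides of the jaws, and press the cam lever fully down so that the jaws grip the pile. The vise must end up swung round on its clicking base until the white pointer stands at the red stop pin, with the pile still clamped. Do not disturb the jar, the oil can and the roll of tape.

Things in the scene. Friction and masses are not known exactly. Their poses are not given: they have to be found in the camera images.
- vise_base: round grey base ring of the vise, 264 mm across and 14 mm high, bolted to the bench; origin on the swivel axis at bench height; z up. Tick marks and plug holes every 15 degrees. The swivelling top turns on it
- swivel (a joint): angle of the blue swivelling top on its base, rad, growing anticlockwise seen from above; 0: the top's axes are those of the base. It clicks into a notch every 15 degrees (0, +-0.262, +-0.524, ... rad) and pulls itself into the nearest notch when let go; getting over a ridge takes about 0.4 N m, i.e. 4 to 5 N at the handle. Turns +-1.4 rad
- bed (a point): centre of the top of the steel bed bar, on the swivel axis, 52 mm above the bench; turns with the swivelling top: x points away from the handle, y along the bar from the moving jaw to the fixed jaw, z up. The bar is 26 mm wide and stands 16 mm above the blue turntable. Fixed jaw face at y = +45 mm, moving jaw face at y = -56 mm when open (gap 101 mm)
- handle (a point): upright black knob by which the vise is swung, 24 mm diameter, z 37 to 91 mm above the bench, on an arm whose top is 34 mm above the bench; this point is on the knob's axis 70 mm above the bench, 95 mm from the swivel axis at x = -95 mm of the bed frame
- pointer (a point): tip of the small white pointer beyond the handle, fixed to the swivelling top, 113.5 mm from the swivel axis in the direction of the handle
- pin_red: red stop pin, 13 mm diameter, standing in a hole of the base ring 122 mm from the swivel axis, in line with one of the notches; origin at its foot. When the pointer stands at it, pointer tip and pin are 8.5 mm apart seen from above; one click off they are about 32 mm apart. It reaches 28 mm above the bench. The three brass pins mark other angles and do not matter
- lever (a joint): cam lever of the moving jaw, rad: 0 is up (open; 75 degrees above level, leaning outward), growing as it is pressed down and outward, end stop (fully down) 0.97. It drives the spring-loaded moving jaw 15 mm per rad towards the fixed jaw: a 90 mm pile resting against the fixed jaw is touched at about 0.73 rad, and from there to the stop the springs squeeze it with about 6 to 17 N. It stays where it is left; moving it takes about 4 N at the grip, up to 9 N at the end
- lever_pivot (a point): pivot of the cam lever, 74 mm above the bench, at y = -112 mm of the bed frame; the lever swings about the bed frame's x axis, outward over -y
- lever_grip (a point): middle of the black round lever grip, 18 mm thick, 75 mm from the pivot along the lever; the grip runs from 46 mm to 88 mm (plus round end) from the pivot; pinch it across the bed frame's x
- jaw: spring-loaded moving jaw; origin on the swivel axis at bench height when open, moves along the bed's y with the jaw. Both jaws are 70 mm wide and 48 mm high above the bar. At both edges of each face a steel side guide stands out 14 mm, as high as the jaw: the ends of the pile lie between two guides 46 mm apart (bed x -23 to +23 mm). Between the jaws the sides are free for fingers
- tray_floor (a point): middle of the inner floor of the wooden offcut tray, 8 mm above the bench; outer size 150 (tray x) by 200 (tray y) by 36 mm high, walls 8 mm
- block_mid (a point): centre of the brown oak block, 62 by 62 by 40 mm high, lying loose on the shim between the open jaws at the start
- shim_mid (a point): centre of the pale plywood shim, 35 (x) by 90 (y) by 9 (z) mm, lying loose along the bed bar under the oak block at the start
- slip1_mid (a point): centre of a thin dark walnut slip, 35 (x) by 90 (y) by 7 (z) mm, lying flat on the bench at the start (three or all four of the four are there)
- slip2_mid (a point): centre of a thin dark walnut slip, 35 (x) by 90 (y) by 7 (z) mm, lying flat on the bench at the start (three or all four of the four are there)
- slip3_mid (a point): centre of a thin dark walnut slip, 35 (x) by 90 (y) by 7 (z) mm, lying flat on the bench at the start (three or all four of the four are there)
- slip4_mid (a point): centre of a thin dark walnut slip, 35 (x) by 90 (y) by 7 (z) mm, lying flat on the bench at the start (three or all four of the four are there)
- jar_mid (a point): glass nail jar, 63 mm across, 76 mm high, its middle; leave alone
- can_mid (a point): green oil can with a tall spout, 65 mm across, 126 mm high, a point 50 mm up its axis; leave alone
- tape_mid (a point): roll of tape lying flat, 77 mm across, 18 mm high, its middle; leave alone
Not all that is in view belongs to the job. Leave any turquoise look-alike of the part that bears slip1_mid alone.

How it is judged (in metres and radians):
On the way, in this order (a step that is already met when the one before it is completed fails the run):
1. the oak block and the pale shim lie in the offcut tray (x of block_mid in the frame of tray_floor between -0.067 and 0.067 m and y of block_mid in the frame of tray_floor between -0.092 and 0.092 m and height (world z) of each of block_mid, shim_mid below 0.06 m and x of shim_mid in the frame of tray_floor between -0.067 and 0.067 m and y of shim_mid in the frame of tray_floor between -0.092 and 0.092 m), for 0.2 s.
2. all slips lie in one flat pile on the bed bar, and the jaw grips them (x of slip1_mid in the frame of bed between -0.011 and 0.011 m and y of slip1_mid in the frame of bed between -0.011 and 0.011 m and z of slip1_mid in the frame of bed between 0 and 0.03 m and angle between the y axis of each of slip1_mid, slip2_mid, slip3_mid, slip4_mid and the y axis of bed, either way round below 0.09 rad and angle between slip1_mid's own x axis and vertical between 1.5 and 1.64 rad and angle between slip1_mid's own y axis and vertical between 1.5 and 1.64 rad and x of slip2_mid in the frame of bed between -0.011 and 0.011 m and y of slip2_mid in the frame of bed between -0.011 and 0.011 m and z of slip2_mid in the frame of bed between 0 and 0.03 m and angle between slip2_mid's own x axis and vertical between 1.5 and 1.64 rad and angle between slip2_mid's own y axis and vertical between 1.5 and 1.64 rad and x of slip3_mid in the frame of bed between -0.011 and 0.011 m and y of slip3_mid in the frame of bed between -0.011 and 0.011 m and z of slip3_mid in the frame of bed between 0 and 0.03 m and angle between slip3_mid's own x axis and vertical between 1.5 and 1.64 rad and angle between slip3_mid's own y axis and vertical between 1.5 and 1.64 rad and x of slip4_mid in the frame of bed between -0.011 and 0.011 m and y of slip4_mid in the frame of bed between -0.011 and 0.011 m and z of slip4_mid in the frame of bed between 0 and 0.03 m and angle between slip4_mid's own x axis and vertical between 1.5 and 1.64 rad and angle between slip4_mid's own y axis and vertical between 1.5 and 1.64 rad and contact force between jaw and anything else above 4 N and value of joint lever above 0.82 rad), for 0.2 s.
At the end, for the whole second after the job is handed in: Block and shim in the tray; every slip flat (4 degrees) in the pile on the bed bar, its centre within 11 mm of the bed's middle both ways, length within 5 degrees of the bar; lever down (over 0.82 rad), jaw pressing with over 4 N; pointer tip within 13.5 mm of the red pin seen from above (all of step 1 and all of step 2 and horizontal distance between pointer and pin_red below 0.0135 m); the robot touches nothing.
It fails at once if the nail jar is moved more than 40 mm (distance of jar_mid from where it was at the start of the episode above 0.04 m).
It fails at once if the oil can is moved more than 40 mm (distance of can_mid from where it was at the start of the episode above 0.04 m).
It fails at once if the roll of tape is moved more than 40 mm (distance of tape_mid from where it was at the start of the episode above 0.04 m).
Of slip1, slip2, slip3, slip4 only 3 to 4 are there at a start; the rules pass over those that are not, and their reading is None.
At some moment in a run one of slip1, slip2, slip3, slip4 may be knocked a few centimetres aside while the robot is not near it.
Once in a run the grip may slacken for a moment while it holds something.
It also fails if it takes over 200 s, if anything falls off the work surface, if the arm or the gripper's body presses on something with over 40 N, if the wrist force passes 120 N, or if a joint passes its speed limit or range.

## Robot

A 7-joint arm with a two-finger parallel gripper is mounted at the origin on a cart in front of the work surface, level with it; the furniture and walls round the work are solid. World frame = base frame: x ahead of the robot, y to its left, z up, the work surface at z = 0. Lengths are in m, angles in degrees, forces in N, time in s.
With the tool pointing down it reaches from about 0.35 to 0.9 m from the base axis. Payload 7.2 kg.
Tool frame: the origin (TCP) lies at the very end of the fingers, on their centre line; the grasp point (between the pads) lies 19 mm behind it; z points along the fingers, y is the line along which they close (so a half turn about z gives the same grasp; the last joint's range is limited). The gripper opens to 88 mm and grips with 3 to 60 N. Pads are 20 mm wide; open, the fingers measure 115 mm over their backs; the gripper's body (75 mm by 178 mm) begins 61 mm behind the grasp point.
Start: joints at [63.358, 23.554, -0.728, 91.456, 0.321, 64.991, -4.71], TCP at [0.242, -0.576, 0.223] pointing down, gripper open.
Joint ranges: [-169.25, 169.25], [-16.82, 113.86], [-84.01, 82.57], [7.8, 145.47], [-59.2, 239.2], [7.22, 106.19], [-163.78, 163.78]. Speed limits (degrees/s): [136.94, 136.94, 172.46, 172.46, 180, 180, 180].

## Interface

Orientations are given as [roll, pitch, yaw] about the fixed x, y, z axes, in that order (R = Rz(yaw) Ry(pitch) Rx(roll)).
In Python, from rig import robot gives the robot as it stands. The module is installed in compiled form; this text tells all that it offers.
- The arm moves only by the tool servo_tool, never from a script. Its argument "commands" is a list of rows, each an object of numbers: "tx", "ty", "tz": the shift along the tool's x, y, z in cm; "roll": the turn about the tool's z in degrees. In form: [{"tx": .., "ty": .., "tz": .., "roll": ..}, ...]. A call has 1 to 12 rows; each row shifts and turns the commanded pose from where the row before left it, along the tool's axes as they then stand; what a row does not reach is not made up. A row lasts 1/10 s, in which the tool goes at most 50 mm and 8.59 degrees, less where a joint would pass 70% of its speed; a pose out of reach is approached as far as the arm can. A call with a gripper value outside its range is refused whole. "fingers" is the gripper's target within -1 to 1 (shut at 1, half-way at 0, fully open at -1), set as the call begins (left out, the last holds). The fingers move at their own pace and stop on an object; "grip_force" is the grip in N (left out, the last holds). Time passes only in rows, so rows that do not move let the fingers close. It gives the time, the measured TCP pose, the force, the opening and the grip force at its end, in the units of the state.
- robot.get_obs(): the state, without advancing time (a new reading comes with each control period).
- robot.camera(name): name is "side" or "top"; returns (picture, depth): 420x560x3 uint8, red, green, blue; 420x560 float32, m along the optical axis (not along the pixel's ray), 0 where there is no reading.
- robot.camera_info(name): a dict with "camera_matrix" (3x3 intrinsics, pixels), "R" (3x3) and "t" (3): a world point X has camera coordinates R X + t. Camera axes: x right, y down, z forward; pixel columns grow to the right and rows downward; lengths in m; the calibration is good to about 2 mm. A picture is of the moment at which its call begins. camera_info takes no time and is no camera call.
- robot.finish_job(): hands the job in; it is judged then, once.
The state is a dict: "time_s": time; "joint_pos": joint angles; "dq": joint speeds; "joint_efforts": joint torques, N m; "position": TCP position; "orientation": TCP orientation; "wrist_force": force on the tool from outside, world axes, zero at the start; "moment": the same for the moment, N m; "finger_gap": finger opening in m; "gripper_force": force on a finger pad.
Only numpy, scipy, OpenCV 4.12 (cv2) and the standard library are available. Lean on these libraries where they do the work, as an engineer would, in place of code of your own. Each camera call takes 0.05 s, during which the arm holds its last target. There are 200 camera calls.

## Working session

There is one attempt and no reset: what is moved stays moved. The work goes in short steps, Python scripts to look and compute and a tool call to move; the robot and the scene stay as the last step left them, time stands still between calls to the robot, and variables do not carry over. Pictures are saved under pics/ and viewed, at most 14 in all, crops included, and the job is handed in when it is done.

Besides the shell and the picture viewer there is one more tool, called after "Emit:" by a JSON object that holds its "api" and its "payload", one argument or row to a line. servo_tool: Moves the arm, as the interface text tells. Its arguments: {"type":"object","properties":{"commands":{"type":"array"},"fingers":{"type":"number"},"grip_force":{"type":"number"}},"required":["commands"]}

```bash
mkdir -p pics
cat > h.py <<'E'
import numpy as np, cv2
from rig import robot
def snap(n,save=None):
    p,d=robot.camera(n); i=robot.camera_info(n)
    if save: cv2.imwrite('pics/'+save,p[:,:,::-1])
    return p,d,np.array(i['camera_matrix']),np.array(i['R']),np.array(i['t'])
def ray(uv,z,K,R,t):
    uv=np.atleast_2d(np.array(uv,float)); C=-R.T@t
    d=(np.linalg.inv(K)@np.c_[uv,np.ones(len(uv))].T).T@R
    return C+d*((z-C[2])/d[:,2])[:,None]
def proj(X,K,R,t):
    c=np.atleast_2d(X)@R.T+t; p=c@K.T; return p[:,:2]/p[:,2:]
E
python3 - <<'E'
from h import *
for n in('top','side'):
    p,d,K,R,t=snap(n,n+'0.png'); print(n,-R.T@t,K[0,0],K[:2,2],R)
o=robot.get_obs(); print(o)
E
```

```text
top [0.48777296 0.0211881  1.44136296] 434.6620771278609 [280.80992701 206.89188737] [[-0.02625738 -0.99933085  0.02546394]
 [-0.99737913  0.02447113 -0.0680885 ]
 [ 0.06741981 -0.02718503 -0.99735427]]
side [0.39919126 1.18478019 0.60886183] 450.23044974938983 [280.25340385 205.35884433] [[-0.9872913  -0.15788034  0.01815754]
 [-0.07703885  0.37553418 -0.92360116]
 [ 0.13899968 -0.91326222 -0.38292454]]
{'time_s': 0.1, 'joint_pos': array([63.35867221, 23.59597794, -0.72895474, 91.49812994,  0.32294314,
       64.99032168, -4.71025285]), 'dq': array([ 0.01407833, -0.11923628, -0.00345345, -0.09043906,  0.02009068,
        0.01079264,  0.12439187]), 'joint_efforts': array([ 4.11968533e-03, -5.89094639e+01,  6.44824225e-01, -2.91707289e+01,
       -5.36515319e-02,  1.44378343e-02,  6.81640131e-05]), 'position': array([ 0.2413177 , -0.57604787,  0.22189524]), 'orientation': array([-1.79917954e+02,  7.44564665e-03,  2.27360459e+01]), 'wrist_force': array([ 0.7423441 ,  0.16656625, -0.18780261]), 'moment': array([ 0.02664316, -0.00458107,  0.01612221]), 'gripper_force': 0.0, 'finger_gap': 0.08746994730127146}
```

View pics/top0.png

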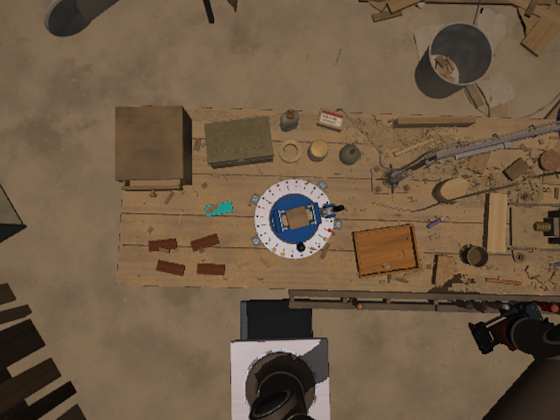

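View pics/side0.png

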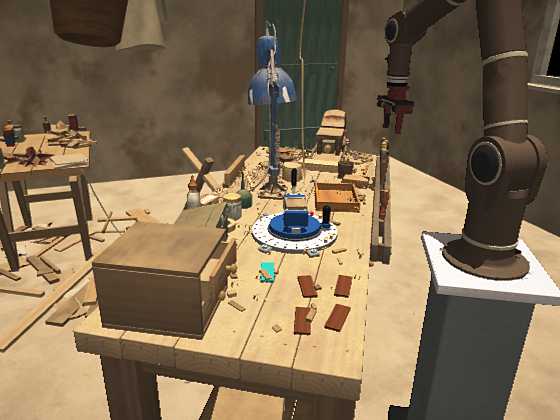

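Run:
```python
from h import *
p,d,K,R,t=snap('top')
a=cv2.resize(p[165:275,240:430],None,fx=4.2,fy=4.2,interpolation=cv2.INTER_CUBIC); cv2.imwrite('pics/c1.png',a[:,:,::-1])
h=cv2.cvtColor(p,cv2.COLOR_RGB2HSV)
roi=np.zeros(h.shape[:2],np.uint8); roi[225:285,120:240]=1
m=((h[:,:,0]<10)|(h[:,:,0]>172))&(h[:,:,1]>120)&(h[:,:,2]<140)&(roi>0)
n,l,s,c=cv2.connectedComponentsWithStats(m.astype(np.uint8))
for i in range(1,n):
    if s[i,4]<40: continue
    ys,xs=np.where(l==i); W=ray(np.c_[xs,ys],0.007,K,R,t)[:,:2]
    r=cv2.minAreaRect((W*1000).astype(np.float32)); b=cv2.boxPoints(r)
    mm=W.mean(0);ev,V=np.linalg.eigh(np.cov((W-mm).T)); v=V[:,1]
    print('slip',s[i,4],mm.round(4),np.array(r[0]).round(1),np.array(r[1]).round(1),'ang',np.degrees(np.arctan2(v[1],v[0])).round(1))
# vise: base ring white
for name,mask,z in [('red',((h[:,:,0]<6)|(h[:,:,0]>174))&(h[:,:,1]>150)&(h[:,:,2]>120),.028),('blue',(h[:,:,0]>100)&(h[:,:,0]<125)&(h[:,:,1]>120),.036),('tray',(h[:,:,0]>5)&(h[:,:,0]<16)&(h[:,:,1]>150),.036)]:
    rr=np.zeros_like(mask); rr[165:290,250:430]=1
    n,l,s,c=cv2.connectedComponentsWithStats((mask&rr).astype(np.uint8))
    for i in range(1,n):
        if s[i,4]<3: continue
        ys,xs=np.where(l==i);W=ray(np.c_[xs,ys],z,K,R,t)[:,:2];r=cv2.minAreaRect((W*1000).astype(np.float32))
        print(name,s[i],c[i].round(1),W.mean(0).round(4),[np.round(x,1) for x in r])
```

```text
red [328 229   4   3   8] [329.5 230. ] [ 0.504 -0.174] [array([ 504., -174.]), array([6.9, 7. ]), np.float64(43.2)]
blue [ 271  195   50   56 1100] [293.6 219. ] [ 0.5427 -0.0574] [array([547.3, -60.5]), array([153.6, 157. ]), np.float64(54.2)]
blue [323 204  11   4  24] [328.  205.5] [ 0.5834 -0.1707] [array([ 583.5, -170.4]), array([ 7. , 33.3]), np.float64(9.9)]
blue [309 208   2   3   4] [309.8 208.8] [ 0.5744 -0.1109] [array([ 573.6, -110.1]), array([3.3, 6.5]), np.float64(88.6)]
blue [336 210   4   1   4] [337.5 210. ] [ 0.5681 -0.2012] [array([ 568.1, -201.2]), array([9.8, 0. ]), np.float64(88.6)]
blue [281 213   5   3   9] [282.8 213.7] [ 0.5606 -0.0229] [array([561. , -23.2]), array([ 5.1, 14.4]), np.float64(17.0)]
blue [326 215  10   3  18] [330.2 215.8] [ 0.5498 -0.1768] [array([ 550.3, -177.4]), array([ 6.3, 30.1]), np.float64(12.5)]
blue [309 220   5   2   8] [311.  220.5] [ 0.5362 -0.1138] [array([ 536.2, -113.8]), array([13. ,  3.2]), np.float64(88.6)]
tray [ 352  224   69   54 2799] [386.  250.3] [ 0.4335 -0.3542] [array([ 432. , -354.4]), array([151.1, 203.9]), np.float64(6.7)]
```

View pics/c1.png

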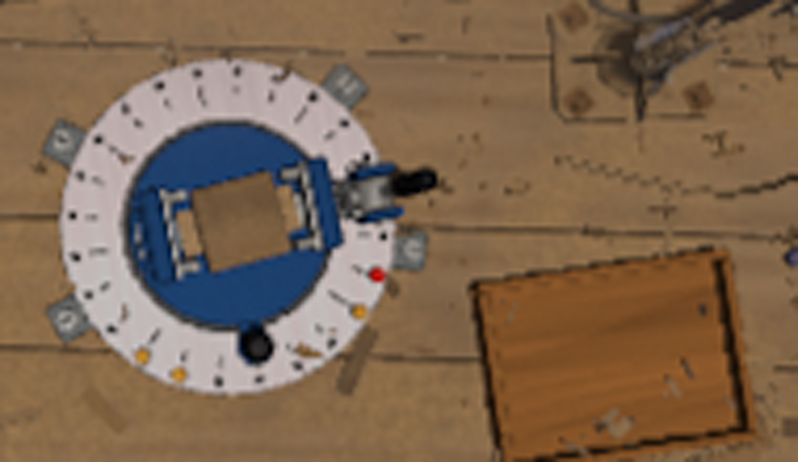

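```bash
cat > m.py <<'E'
from h import *
def slips(p,K,R,t,box=(225,290,110,240),z=.007,pr=True):
    h=cv2.cvtColor(p,cv2.COLOR_RGB2LAB).astype(int); roi=np.zeros(p.shape[:2],bool); roi[box[0]:box[1],box[2]:box[3]]=1
    m=(p[:,:,0].astype(int)>1.7*p[:,:,1])&(p[:,:,0]>50)&roi
    n,l,s,c=cv2.connectedComponentsWithStats(m.astype(np.uint8)); out=[]
    for i in range(1,n):
        if s[i,4]<60: continue
        ys,xs=np.where(l==i); W=ray(np.c_[xs,ys],z,K,R,t)[:,:2]
        r=cv2.minAreaRect((W*1000).astype(np.float32))
        mm=W.mean(0);ev,V=np.linalg.eigh(np.cov((W-mm).T)); v=V[:,1]
        if pr: print('slip',s[i,4],c[i].round(1),mm.round(4),np.array(r[0]).round(1),np.array(r[1]).round(1),'ang',(np.degrees(np.arctan2(v[1],v[0]))%180).round(1))
        out.append((mm,np.degrees(np.arctan2(v[1],v[0]))%180))
    return out
E
python3 - <<'E'
from m import *
p,d,K,R,t=snap('top')
print(p[244,162],p[241,204],p[250,180])
slips(p,K,R,t)
# ring
h=cv2.cvtColor(p,cv2.COLOR_RGB2HSV); m=((h[:,:,1]<40)&(h[:,:,2]>110)); m[:165]=0;m[275:]=0;m[:,:240]=0;m[:,345:]=0
n,l,s,c=cv2.connectedComponentsWithStats(m.astype(np.uint8)); i=1+s[1:,4].argmax()
ys,xs=np.where(l==i);W=ray(np.c_[xs,ys],.014,K,R,t)[:,:2]
hull=cv2.convexHull((W*1000).astype(np.float32)); print(s[i],cv2.minEnclosingCircle(hull),cv2.fitEllipse(hull))
for nm,uv,z in [('red',(329.6,230.2),.028),('knob',(240+256/4.2,165+344/4.2),.091)]: print(nm,ray(uv,z,K,R,t))
dk=(p.max(2)<45); dk[:235]=0;dk[262:]=0;dk[:,:285]=0;dk[:,315:]=0
ys,xs=np.where(dk);print('knob px',len(xs),xs.mean(),ys.mean(),ray((xs.mean(),ys.mean()),.085,K,R,t))
# block via depth
P=[ (x,y) for y in range(195,245) for x in range(270,320)]
P=np.array(P);z=d[P[:,1],P[:,0]]; Xc=np.c_[(P-K[:2,2])/np.diag(K)[:2],np.ones(len(P))]*z[:,None]; X=(Xc-t)@R
u=(p[P[:,1],P[:,0]].astype(int)); b=(u[:,0]>u[:,2]*1.3)&(X[:,2]>.085)
W=X[b];r=cv2.minAreaRect((W[:,:2]*1000).astype(np.float32));print('block',b.sum(),W.mean(0),r, 'z',np.percentile(W[:,2],[10,50,90]))
E
```

```text
[85 45 25] [84 44 24] [140 109  73]
slip 250 [204.5 242. ] [0.4755 0.235 ] [474.7 234.7] [32.1 87.3] ang 106.0
slip 238 [162.1 244.3] [0.4718 0.373 ] [470.7 372.4] [31.4 88.6] ang 95.3
slip 261 [170.3 267.5] [0.3957 0.3471] [395.6 346.5] [87.5 31.9] ang 76.5
slip 264 [210.6 268.9] [0.3876 0.2164] [387.8 216.4] [87.3 31.9] ang 85.2
[ 253  179   82   80 2590] ((541.4680786132812, -49.41180419921875), 142.7178497314453) ((543.52783203125, -55.44804000854492), (257.7124938964844, 277.973388671875), 26.171663284301758)
red [[ 0.50333392 -0.17428315  0.028     ]]
knob [[ 0.45327329 -0.07477984  0.091     ]]
knob px 46 300.45652173913044 246.65217391304347 [[ 0.45394439 -0.07368396  0.085     ]]
block 388 [ 0.54512638 -0.06337363  0.10474196] ((535.966064453125, -31.755836486816406), (62.078269958496094, 129.03038024902344), 16.61773109436035) z [0.09771278 0.10141699 0.10519603]
```

Run:
```python
from m import *
p,d,K,R,t=snap('top')
h=cv2.cvtColor(p,cv2.COLOR_RGB2HSV); m=((h[:,:,1]<40)&(h[:,:,2]>110)); m[:165]=0;m[275:]=0;m[:,:240]=0;m[:,345:]=0
n,l,s,c=cv2.connectedComponentsWithStats(m.astype(np.uint8)); i=1+s[1:,4].argmax()
cn=cv2.findContours((l==i).astype(np.uint8),cv2.RETR_EXTERNAL,cv2.CHAIN_APPROX_NONE)[0][0][:,0]
W=ray(cn,.014,K,R,t)[:,:2]; from scipy.optimize import least_squares
f=least_squares(lambda q:np.hypot(*(W-q[:2]).T)-q[2],[.543,-.057,.131],loss='soft_l1',f_scale=.002); print(f.x)
C=f.x[:2]
for nm,q in [('red',(.5033,-.1743)),('knob',(.4537,-.0742))]:
    v=np.array(q)-C; print(nm,np.hypot(*v),np.degrees(np.arctan2(v[1],v[0])))
g=np.degrees(np.arctan2(*(np.array((.4537,-.0742))-C)[::-1]))
# block: top face
P=np.array([(x,y) for y in range(195,245) for x in range(270,325)])
z=d[P[:,1],P[:,0]]; X=(np.c_[(P-K[:2,2])/np.diag(K)[:2],np.ones(len(P))]*z[:,None]-t)@R
u=p[P[:,1],P[:,0]].astype(int); b=(u[:,0]>u[:,2]*1.4)&(u[:,0]>80)&(abs(X[:,2]-.1)<.008)&(np.hypot(*(X[:,:2]-C).T)<.06)
W=ray(P[b],.101,K,R,t); r=cv2.minAreaRect((W[:,:2]*1000).astype(np.float32));print('block',b.sum(),W.mean(0),r)
# lever grip
p2,d2,K2,R2,t2=snap('side'); a=cv2.resize(p2[160:280,230:380],None,fx=5,fy=5,interpolation=cv2.INTER_CUBIC); cv2.imwrite('pics/c2.png',a[:,:,::-1])
```

```text
[ 0.54766009 -0.05455567  0.12347545]
red 0.12769698907614538 -110.32748518943504
knob 0.09599165188793311 -168.19121116797172
block 377 [ 0.54559637 -0.06344967  0.101     ] ((545.4198608398438, -63.434181213378906), (59.710750579833984, 62.190391540527344), 13.523611068725586)
```

View pics/c2.png

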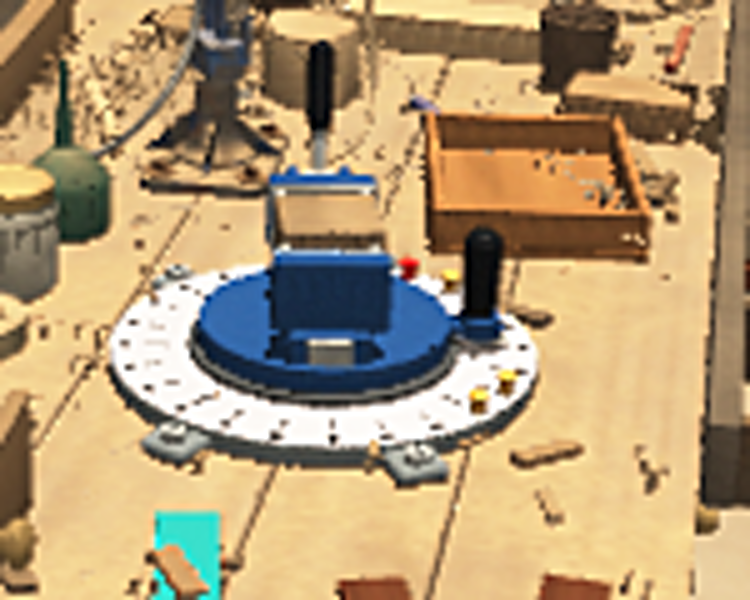

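Emit:
{"api": "servo_tool", "payload": {
  "commands": [
    {"roll": -7.8},
    {"roll": -7.8},
    {"roll": -7.8},
    {"roll": -7.8},
    {"roll": -7.8},
    {"roll": -7.8},
    {"roll": -7.8},
    {"roll": -7.8},
    {"roll": -7.8},
    {"roll": -7.8}
  ],
  "fingers": -1,
  "grip_force": 20
}}

```text
invalid input
```

Run:
```python
from m import *
from scipy.optimize import least_squares
p,d,K,R,t=snap('top')
print('eye ring centre',ray((294.4,218.93),.014,K,R,t))
P=np.array([(x,y) for y in range(170,270) for x in range(245,345)])
z=d[P[:,1],P[:,0]]; X=(np.c_[(P-K[:2,2])/np.diag(K)[:2],np.ones(len(P))]*z[:,None]-t)@R
u=p[P[:,1],P[:,0]].astype(int); blue=(u[:,2]>1.5*u[:,0])&(u[:,2]>50)
b=blue&(X[:,2]<.05)
img=np.zeros(p.shape[:2],np.uint8); img[P[b][:,1],P[b][:,0]]=1
h=cv2.convexHull(P[b].astype(np.int32))[:,0]
W=ray(h,.036,K,R,t)[:,:2]
f=least_squares(lambda q:np.hypot(*(W-q[:2]).T)-q[2],[.543,-.057,.08],loss='soft_l1',f_scale=.001); print('turntable',f.x)
b=(X[:,2]>.092)&(X[:,2]<.11)&(np.hypot(*(X[:,:2]-[.546,-.062]).T)<.085)
W=ray(P[b],.1,K,R,t)[:,:2]; r=cv2.minAreaRect((W*1000).astype(np.float32)); print('jaws+block',b.sum(),r); mm=W.mean(0); e,V=np.linalg.eigh(np.cov((W-mm).T)); print(mm,np.degrees(np.arctan2(V[1,1],V[0,1])))
bj=blue&(X[:,2]>.09)&(np.hypot(*(X[:,:2]-[.546,-.062]).T)<.1)
im=np.zeros(p.shape[:2],np.uint8); im[P[bj][:,1],P[bj][:,0]]=1
n,l,s,c=cv2.connectedComponentsWithStats(im)
for i in range(1,n):
    if s[i,4]<8: continue
    ys,xs=np.where(l==i);W=ray(np.c_[xs,ys],.1,K,R,t)[:,:2];e,V=np.linalg.eigh(np.cov(W.T));print('jaw',s[i,4],W.mean(0),np.degrees(np.arctan2(V[1,1],V[0,1])),cv2.minAreaRect((W*1000).astype(np.float32)))
# ticks: dark pixels on ring
hs=cv2.cvtColor(p,cv2.COLOR_RGB2HSV)
Wr=ray(P,.014,K,R,t)[:,:2]
for C in ([.5455,-.0575],f.x[:2]):
    q=Wr-C; rr=np.hypot(*q.T); a=np.degrees(np.arctan2(q[:,1],q[:,0])); g=(255-u.max(1)); s=(rr>.113)&(rr<.127)&(u.max(1)<110)&~blue
    w=np.exp(1j*np.radians(a[s]*24)); print('tick phase mod15',np.degrees(np.angle(w.mean()))/24%15,abs(w.mean()),s.sum())
```

```text
eye ring centre [[ 0.54349271 -0.06137374  0.014     ]]
turntable [ 0.53838051 -0.08790597  0.10147219]
jaws+block 732 ((547.7302856445312, -63.876007080078125), (68.04773712158203, 142.31471252441406), 9.803940773010254)
[ 0.54689402 -0.06383127] 100.1104552763108
jaw 96 [ 0.55688139 -0.12705385] -169.82820912257276 ((557.1229858398438, -127.23499298095703), (64.95577239990234, 14.028975486755371), 9.523859977722168)
jaw 118 [ 0.53589139 -0.00196101] -169.76881163914717 ((536.5916137695312, -1.9058418273925781), (67.20668029785156, 16.352502822875977), 9.861993789672852)
tick phase mod15 9.510093786684688 0.5916361949823455 60
tick phase mod15 0.15612151420238188 0.16416940092726295 132
```

Emit:
{"api": "servo_tool", "payload": {
  "commands": [
    {"tx": 0,"ty": 0,"tz": 0,"roll": -7.7},
    {"tx": 0,"ty": 0,"tz": 0,"roll": -7.7},
    {"tx": 0,"ty": 0,"tz": 0,"roll": -7.7},
    {"tx": 0,"ty": 0,"tz": 0,"roll": -7.7},
    {"tx": 0,"ty": 0,"tz": 0,"roll": -7.7},
    {"tx": 0,"ty": 0,"tz": 0,"roll": -7.7},
    {"tx": 0,"ty": 0,"tz": 0,"roll": -7.7},
    {"tx": 0,"ty": 0,"tz": 0,"roll": -7.7},
    {"tx": 0,"ty": 0,"tz": 0,"roll": -7.7},
    {"tx": 0,"ty": 0,"tz": 0,"roll": -8}
  ],
  "fingers": -1,
  "grip_force": 20
}}

```text
time_s: 1.35
position: [0.2415, -0.5764, 0.2226]
orientation: [-180.0, -0.0, 100.3]
wrist_force: [0.1, -0.9, 0.3]
finger_gap: 0.0878
gripper_force: 0.0
```

Emit:
{"api": "servo_tool", "payload": {
  "commands": [
    {"tx": 3.75,"ty": 3.26,"tz": 0,"roll": 0},
    {"tx": 3.75,"ty": 3.26,"tz": 0,"roll": 0},
    {"tx": 3.75,"ty": 3.26,"tz": 0,"roll": 0},
    {"tx": 3.75,"ty": 3.26,"tz": 0,"roll": 0},
    {"tx": 3.75,"ty": 3.26,"tz": 0,"roll": 0},
    {"tx": 3.75,"ty": 3.26,"tz": 0,"roll": 0},
    {"tx": 3.75,"ty": 3.26,"tz": 0,"roll": 0},
    {"tx": 3.75,"ty": 3.26,"tz": 0,"roll": 0},
    {"tx": 3.75,"ty": 3.26,"tz": 0,"roll": 0},
    {"tx": 3.75,"ty": 3.26,"tz": 0,"roll": 0},
    {"tx": 3.75,"ty": 3.26,"tz": 0,"roll": 0},
    {"tx": 3.75,"ty": 3.26,"tz": 0,"roll": 0}
  ]
}}

```text
time_s: 2.55
position: [0.5491, -0.0636, 0.2229]
orientation: [180.0, 0.0, 100.0]
wrist_force: [0.9, -1.5, 1.0]
finger_gap: 0.0881
gripper_force: 0.0
```

Emit:
{"api": "servo_tool", "payload": {
  "commands": [
    {"tx": 0,"ty": 0,"tz": 2,"roll": 0},
    {"tx": 0,"ty": 0,"tz": 2,"roll": 0},
    {"tx": 0,"ty": 0,"tz": 2,"roll": 0},
    {"tx": 0,"ty": 0,"tz": 0,"roll": 0},
    {"tx": 0,"ty": 0,"tz": 0,"roll": 0}
  ]
}}

```text
time_s: 3.05
position: [0.5484, -0.0651, 0.1629]
orientation: [-180.0, -0.0, 100.0]
wrist_force: [0.0, 0.4, -0.4]
finger_gap: 0.0878
gripper_force: 0.0
```

Emit:
{"api": "servo_tool", "payload": {
  "commands": [
    {"tx": 0.2,"ty": -0.27,"tz": 2,"roll": 0},
    {"tx": 0,"ty": 0,"tz": 2,"roll": 0},
    {"tx": 0,"ty": 0,"tz": 2,"roll": 0},
    {"tx": 0,"ty": 0,"tz": 2,"roll": 0},
    {"tx": 0,"ty": 0,"tz": 1.65,"roll": 0},
    {"tx": 0,"ty": 0,"tz": 0,"roll": 0}
  ]
}}

```text
time_s: 3.65
position: [0.5449, -0.0639, 0.0656]
orientation: [-179.9, -0.0, 100.0]
wrist_force: [-0.4, 0.1, -0.2]
finger_gap: 0.0878
gripper_force: 0.0
```

Emit:
{"api": "servo_tool", "payload": {
  "commands": [
    {"tx": 0,"ty": 0,"tz": 0,"roll": 0},
    {"tx": 0,"ty": 0,"tz": 0,"roll": 0},
    {"tx": 0,"ty": 0,"tz": 0,"roll": 0},
    {"tx": 0,"ty": 0,"tz": 0,"roll": 0},
    {"tx": 0,"ty": 0,"tz": 0,"roll": 0},
    {"tx": 0,"ty": 0,"tz": 0,"roll": 0},
    {"tx": 0,"ty": 0,"tz": 0,"roll": 0},
    {"tx": 0,"ty": 0,"tz": 0,"roll": 0}
  ],
  "fingers": 1,
  "grip_force": 25
}}

```text
time_s: 4.45
position: [0.5458, -0.0638, 0.0671]
orientation: [179.9, 0.0, 100.0]
wrist_force: [-1.7, -0.8, 6.7]
finger_gap: 0.0624
gripper_force: 24.7
```

Emit:
{"api": "servo_tool", "payload": {
  "commands": [
    {"tx": 0,"ty": 0,"tz": -2,"roll": 0},
    {"tx": 0,"ty": 0,"tz": -3,"roll": 0},
    {"tx": 0,"ty": 0,"tz": -3,"roll": 0},
    {"tx": 0,"ty": 0,"tz": -3,"roll": 0},
    {"tx": 0,"ty": 0,"tz": -3,"roll": 0},
    {"tx": 0,"ty": 0,"tz": 0,"roll": 0}
  ]
}}

```text
time_s: 5.05
position: [0.5475, -0.0635, 0.2102]
orientation: [179.6, 0.1, 100.0]
wrist_force: [-0.2, 0.3, -1.4]
finger_gap: 0.0624
gripper_force: 24.7
```

Emit:
{"api": "servo_tool", "payload": {
  "commands": [
    {"tx": -2,"ty": -1.06,"tz": 0,"roll": 0.5},
    {"tx": -3.0,"ty": -1.55,"tz": 0,"roll": 0.5},
    {"tx": -3.0,"ty": -1.55,"tz": 0,"roll": 0.5},
    {"tx": -3.0,"ty": -1.55,"tz": 0,"roll": 0.5},
    {"tx": -3.0,"ty": -1.55,"tz": 0,"roll": 0.5},
    {"tx": -3.0,"ty": -1.55,"tz": 0,"roll": 0.5},
    {"tx": -3.0,"ty": -1.55,"tz": 0,"roll": 0},
    {"tx": -3.0,"ty": -1.55,"tz": 0,"roll": 0},
    {"tx": -3.0,"ty": -1.55,"tz": 0,"roll": 0},
    {"tx": -3.0,"ty": -1.55,"tz": 0,"roll": 0},
    {"tx": -3.1,"ty": -1.55,"tz": 0,"roll": 0},
    {"tx": 0,"ty": 0,"tz": 0,"roll": 0}
  ]
}}

```text
time_s: 6.25
position: [0.4218, -0.4095, 0.2046]
orientation: [-179.8, 0.0, 96.6]
wrist_force: [-0.7, -0.1, -1.8]
finger_gap: 0.0623
gripper_force: 24.7
```

Emit:
{"api": "servo_tool", "payload": {
  "commands": [
    {"tx": -0.15,"ty": 1.65,"tz": 2,"roll": 0},
    {"tx": 0,"ty": 0,"tz": 3,"roll": 0},
    {"tx": 0,"ty": 0,"tz": 3,"roll": 0},
    {"tx": 0,"ty": 0,"tz": 3,"roll": 0},
    {"tx": 0,"ty": 0,"tz": 3,"roll": 0},
    {"tx": 0,"ty": 0,"tz": 2,"roll": 0},
    {"tx": 0,"ty": 0,"tz": 0,"roll": 0},
    {"tx": 0,"ty": 0,"tz": 0,"roll": 0}
  ]
}}

```text
time_s: 7.05
position: [0.4422, -0.4031, 0.0459]
orientation: [-180.0, -0.1, 97.1]
wrist_force: [0.0, -0.3, -1.3]
finger_gap: 0.0625
gripper_force: 24.7
```

Emit:
{"api": "servo_tool", "payload": {
  "commands": [
    {"tx": -0.5,"ty": -0.3,"tz": 1,"roll": 0},
    {"tx": 0,"ty": 0,"tz": 1,"roll": 0},
    {"tx": 0,"ty": 0,"tz": 1,"roll": 0},
    {"tx": 0,"ty": 0,"tz": 0,"roll": 0},
    {"tx": 0,"ty": 0,"tz": 0,"roll": 0}
  ]
}}

```text
time_s: 7.55
position: [0.4397, -0.4089, 0.0159]
orientation: [-180.0, -0.0, 97.0]
wrist_force: [0.0, -0.0, -1.3]
finger_gap: 0.0624
gripper_force: 24.7
```

Emit:
{"api": "servo_tool", "payload": {
  "commands": [
    {"tx": 0,"ty": 0,"tz": 0,"roll": 0},
    {"tx": 0,"ty": 0,"tz": 0,"roll": 0},
    {"tx": 0,"ty": 0,"tz": 0,"roll": 0},
    {"tx": 0,"ty": 0,"tz": 0,"roll": 0},
    {"tx": 0,"ty": 0,"tz": -3,"roll": 0},
    {"tx": 0,"ty": 0,"tz": -4,"roll": 0},
    {"tx": 0,"ty": 0,"tz": -4,"roll": 0},
    {"tx": 0,"ty": 0,"tz": -4,"roll": 0},
    {"tx": 0,"ty": 0,"tz": -4,"roll": 0},
    {"tx": 0,"ty": 0,"tz": 0,"roll": 0}
  ],
  "fingers": -1
}}

```text
time_s: 8.55
position: [0.4423, -0.4108, 0.2124]
orientation: [179.6, 0.4, 97.0]
wrist_force: [-0.3, 0.9, 0.3]
finger_gap: 0.0877
gripper_force: 0.0
```

```bash
cat > go.py <<'E'
import sys
from h import *
x,y=map(float,sys.argv[1:3]); o=robot.get_obs(); a=np.radians(o['orientation'][2]); d=np.array([x,y])-o['position'][:2]
if len(sys.argv)>3: print('roll',o['orientation'][2]-float(sys.argv[3])); 
print(o['position'],o['orientation'][2],'tx',100*d@[np.cos(a),np.sin(a)],'ty',100*d@[np.sin(a),-np.cos(a)])
E
python3 - <<'E'
from m import *
p,d,K,R,t=snap('top','t2.png')
a=cv2.resize(p[165:285,240:430],None,fx=4.2,fy=4.2,interpolation=cv2.INTER_CUBIC); cv2.imwrite('pics/c3.png',a[:,:,::-1])
slips(p,K,R,t)
P=np.array([(x,y) for y in range(195,245) for x in range(265,330)])
u=p[P[:,1],P[:,0]].astype(int); W=ray(P,.061,K,R,t)[:,:2]; b=(u[:,0]>u[:,2]*1.35)&(u[:,0]>90)&(np.hypot(*(W-[.546,-.06]).T)<.05)
im=np.zeros(p.shape[:2],np.uint8); im[P[b][:,1],P[b][:,0]]=1
n,l,s,c=cv2.connectedComponentsWithStats(im)
for i in range(1,n):
    if s[i,4]<20: continue
    ys,xs=np.where(l==i);w=ray(np.c_[xs,ys],.061,K,R,t)[:,:2];print('shim',s[i,4],w.mean(0),cv2.minAreaRect((w*1000).astype(np.float32)))
E
python3 go.py .546 -.0605 100
```

```text
slip 251 [204.6 242. ] [0.4756 0.2348] [474.7 234.7] [32.1 87.3] ang 106.2
slip 238 [162.3 244.3] [0.4719 0.3725] [470.7 372.2] [31.4 88.9] ang 95.0
slip 264 [170.5 267.6] [0.3956 0.3466] [395.6 346.5] [87.5 31.9] ang 76.8
slip 264 [210.7 268.9] [0.3877 0.2161] [387.7 215.7] [85.9 31.9] ang 85.2
shim 295 [ 0.54728083 -0.06432088] ((547.5051879882812, -64.81051635742188), (33.22108840942383, 89.70162963867188), 12.549468994140625)
roll -2.9720624142192804
[ 0.4411157  -0.41012771  0.20942344] 97.02793758578072 tx 33.416788397125885 ty 14.687437046185387
```

View pics/c3.png

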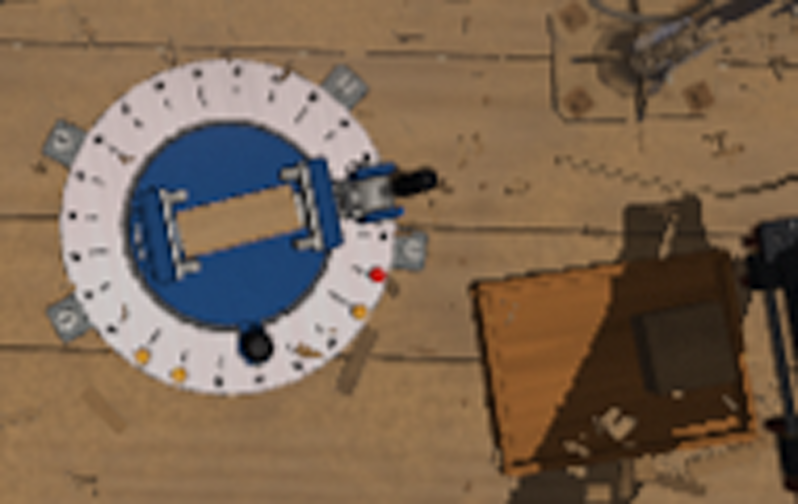

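Emit:
{"api": "servo_tool", "payload": {
  "commands": [
    {"tx": 2,"ty": 0.9,"tz": 0,"roll": 0},
    {"tx": 3.3,"ty": 1.47,"tz": 0,"roll": 0},
    {"tx": 3.3,"ty": 1.47,"tz": 0,"roll": 0},
    {"tx": 3.3,"ty": 1.47,"tz": 0,"roll": 0},
    {"tx": 3.3,"ty": 1.47,"tz": 0,"roll": 0},
    {"tx": 3.3,"ty": 1.47,"tz": 0,"roll": 0},
    {"tx": 3.3,"ty": 1.47,"tz": 0,"roll": 0},
    {"tx": 3.3,"ty": 1.47,"tz": 0,"roll": 0},
    {"tx": 3.3,"ty": 1.47,"tz": 0,"roll": 0},
    {"tx": 3.3,"ty": 1.47,"tz": 0,"roll": 0},
    {"tx": 1.4,"ty": 0.62,"tz": 0,"roll": 0},
    {"tx": 0,"ty": 0,"tz": 0,"roll": -4.2}
  ]
}}

```text
time_s: 9.8
position: [0.5455, -0.059, 0.205]
orientation: [-179.9, -0.1, 101.5]
wrist_force: [-0.3, -0.8, -0.5]
finger_gap: 0.0879
gripper_force: 0.0
```

Emit:
{"api": "servo_tool", "payload": {
  "commands": [
    {"tx": 0,"ty": 0,"tz": 2,"roll": 0},
    {"tx": 0,"ty": 0,"tz": 3,"roll": 0},
    {"tx": 0,"ty": 0,"tz": 3,"roll": 0},
    {"tx": 0,"ty": 0,"tz": 0,"roll": 0},
    {"tx": 0,"ty": 0,"tz": 0,"roll": 0}
  ]
}}

```text
time_s: 10.3
position: [0.545, -0.0623, 0.1256]
orientation: [-179.9, -0.1, 101.3]
wrist_force: [0.4, 2.0, 0.1]
finger_gap: 0.0878
gripper_force: 0.0
```

```bash
python3 go.py .547 -.064 101.5
```

```text
roll -0.2414541116544342
[ 0.54502042 -0.06234612  0.12563663] 101.25854588834557 tx -0.20085437782204174 ty 0.16185834289595197
```

Emit:
{"api": "servo_tool", "payload": {
  "commands": [
    {"tx": -0.2,"ty": 0.16,"tz": 2,"roll": 0},
    {"tx": 0,"ty": 0,"tz": 2,"roll": 0},
    {"tx": 0,"ty": 0,"tz": 2,"roll": 0},
    {"tx": 0,"ty": 0,"tz": 1.5,"roll": 0},
    {"tx": 0,"ty": 0,"tz": 0.7,"roll": 0},
    {"tx": 0,"ty": 0,"tz": 0,"roll": 0}
  ]
}}

```text
time_s: 10.9
position: [0.5476, -0.0642, 0.044]
orientation: [-180.0, -0.0, 101.2]
wrist_force: [0.1, 0.6, 0.5]
finger_gap: 0.0881
gripper_force: 0.0
```

Emit:
{"api": "servo_tool", "payload": {
  "commands": [
    {"tx": 0,"ty": 0,"tz": 0,"roll": 0},
    {"tx": 0,"ty": 0,"tz": 0,"roll": 0},
    {"tx": 0,"ty": 0,"tz": 0,"roll": 0},
    {"tx": 0,"ty": 0,"tz": 0,"roll": 0},
    {"tx": 0,"ty": 0,"tz": 0,"roll": 0},
    {"tx": 0,"ty": 0,"tz": 0,"roll": 0},
    {"tx": 0,"ty": 0,"tz": 0,"roll": 0},
    {"tx": 0,"ty": 0,"tz": 0,"roll": 0},
    {"tx": 0,"ty": 0,"tz": 0,"roll": 0}
  ],
  "fingers": 1,
  "grip_force": 25
}}

```text
time_s: 11.8
position: [0.5476, -0.0643, 0.0442]
orientation: [-180.0, 0.0, 101.2]
wrist_force: [-0.5, -0.9, 0.7]
finger_gap: 0.035
gripper_force: 25.0
```

```bash
python3 go.py .427 -.3117 97
```

```text
roll 4.237068743307049
[ 0.54755324 -0.06425337  0.04417184] 101.23706874330705 tx -21.921081467825626 ty -16.64618190545945
```

Emit:
{"api": "servo_tool", "payload": {
  "commands": [
    {"tx": 0,"ty": 0,"tz": -2,"roll": 0},
    {"tx": 0,"ty": 0,"tz": -3.5,"roll": 0},
    {"tx": 0,"ty": 0,"tz": -3.5,"roll": 0},
    {"tx": 0,"ty": 0,"tz": -3.5,"roll": 0},
    {"tx": 0,"ty": 0,"tz": -3.5,"roll": 0},
    {"tx": 0,"ty": 0,"tz": 0,"roll": 0}
  ]
}}

```text
time_s: 12.4
position: [0.5501, -0.064, 0.2089]
orientation: [179.6, 0.1, 101.2]
wrist_force: [-0.4, 0.1, 0.5]
finger_gap: 0.0348
gripper_force: 25.0
```

Emit:
{"api": "servo_tool", "payload": {
  "commands": [
    {"tx": -2,"ty": -1.5,"tz": 0,"roll": 0},
    {"tx": -2.9,"ty": -2.2,"tz": 0,"roll": 0},
    {"tx": -2.9,"ty": -2.2,"tz": 0,"roll": 0},
    {"tx": -2.9,"ty": -2.2,"tz": 0,"roll": 0},
    {"tx": -2.9,"ty": -2.2,"tz": 0,"roll": 0},
    {"tx": -2.9,"ty": -2.2,"tz": 0,"roll": 0},
    {"tx": -2.9,"ty": -2.2,"tz": 0,"roll": 0},
    {"tx": -2.8,"ty": -2.0,"tz": 0,"roll": 0},
    {"tx": 0,"ty": 0,"tz": 0,"roll": 4.2},
    {"tx": 0,"ty": 0,"tz": 3,"roll": 0},
    {"tx": 0,"ty": 0,"tz": 3,"roll": 0},
    {"tx": 0,"ty": 0,"tz": 3,"roll": 0}
  ]
}}

```text
time_s: 13.6
position: [0.4266, -0.3145, 0.1126]
orientation: [-180.0, -0.0, 97.0]
wrist_force: [-0.2, -0.7, -0.5]
finger_gap: 0.0347
gripper_force: 25.0
```

```bash
python3 go.py .4273 -.3147 97
```

```text
roll 0.01755564826660816
[ 0.42663627 -0.31451389  0.11263536] 97.01755564826661 tx -0.0265808887311287 ty 0.06360204627892486
```

Emit:
{"api": "servo_tool", "payload": {
  "commands": [
    {"tx": 0,"ty": 0,"tz": 3,"roll": 0},
    {"tx": 0,"ty": 0,"tz": 3,"roll": 0},
    {"tx": 0,"ty": 0,"tz": 2,"roll": 0},
    {"tx": 0,"ty": 0,"tz": 1.3,"roll": 0},
    {"tx": 0,"ty": 0,"tz": 0.4,"roll": 0},
    {"tx": 0,"ty": 0,"tz": 0,"roll": 0}
  ]
}}

```text
time_s: 14.2
position: [0.427, -0.3144, 0.0169]
orientation: [-180.0, -0.0, 97.0]
wrist_force: [0.3, -0.5, -0.5]
finger_gap: 0.035
gripper_force: 25.0
```

Emit:
{"api": "servo_tool", "payload": {
  "commands": [
    {"tx": 0,"ty": 0,"tz": 0,"roll": 0},
    {"tx": 0,"ty": 0,"tz": 0,"roll": 0},
    {"tx": 0,"ty": 0,"tz": 0,"roll": 0},
    {"tx": 0,"ty": 0,"tz": 0,"roll": 0},
    {"tx": 0,"ty": 0,"tz": 0,"roll": 0},
    {"tx": 0,"ty": 0,"tz": -3,"roll": 0},
    {"tx": 0,"ty": 0,"tz": -4,"roll": 0},
    {"tx": 0,"ty": 0,"tz": -4,"roll": 0},
    {"tx": 0,"ty": 0,"tz": -4,"roll": 0},
    {"tx": 0,"ty": 0,"tz": -4,"roll": 0},
    {"tx": 0,"ty": 0,"tz": 0,"roll": 0}
  ],
  "fingers": -1
}}

```text
time_s: 15.3
position: [0.4296, -0.3159, 0.2127]
orientation: [179.6, 0.4, 97.0]
wrist_force: [1.2, -0.4, 0.3]
finger_gap: 0.0881
gripper_force: 0.0
```

```bash
python3 - <<'E'
from m import *
p,d,K,R,t=snap('top')
a=cv2.resize(p[165:285,240:430],None,fx=4.2,fy=4.2,interpolation=cv2.INTER_CUBIC); cv2.imwrite('pics/c4.png',a[:,:,::-1])
slips(p,K,R,t)
E
python3 go.py .3877 .216 85.2
```

```text
slip 250 [204.5 242. ] [0.4755 0.235 ] [474.7 234.7] [32.1 87.3] ang 106.0
slip 239 [162.3 244.3] [0.4718 0.3725] [470.7 372.2] [31.4 88.9] ang 95.0
slip 539 [183.9 268.8] [0.3902 0.3033] [389.5 303.8] [179.2  35.6] ang 82.6
roll 11.81799584890409
[ 0.42831372 -0.31538644  0.20986893] 97.01799584890409 tx 53.236742914575856 ty 2.46159347139209
```

View pics/c4.png

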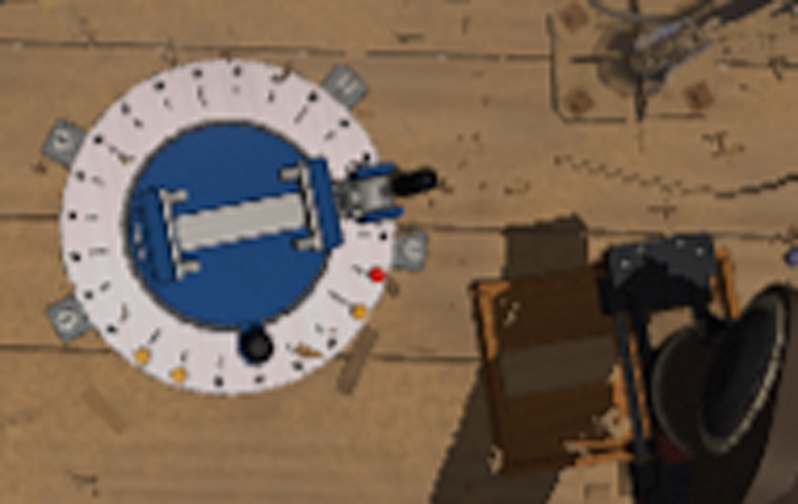

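```bash
python3 - <<'E'
from m import *
p,d,K,R,t=snap('top')
m=((p[:,:,0].astype(int)>1.7*p[:,:,1])&(p[:,:,0]>50)); m[:250]=0;m[290:]=0;m[:,:130]=0;m[:,240:]=0
ys,xs=np.where(m); W=ray(np.c_[xs,ys],.007,K,R,t)[:,:2]
from scipy.cluster.vq import kmeans2
c,l=kmeans2(W,np.array([[.39,.258],[.3956,.3466]]),minit='matrix')
for i in (0,1):
    w=W[l==i]; e,V=np.linalg.eigh(np.cov((w-w.mean(0)).T)); print(len(w),w.mean(0),np.degrees(np.arctan2(V[1,1],V[0,1]))%180)
a=cv2.resize(p[225:285,140:240],None,fx=6,fy=6,interpolation=cv2.INTER_CUBIC); cv2.imwrite('pics/c5.png',a[:,:,::-1])
P=np.array([(x,y) for y in range(195,245) for x in range(265,330)]); u=p[P[:,1],P[:,0]].astype(int)
Wb=ray(P,.052,K,R,t)[:,:2]; b=(u.max(1)-u.min(1)<30)&(u.min(1)>110)&(np.hypot(*(Wb-[.546,-.0605]).T)<.06)
im=np.zeros(p.shape[:2],np.uint8); im[P[b][:,1],P[b][:,0]]=1
im=cv2.morphologyEx(im,cv2.MORPH_OPEN,np.ones((5,5),np.uint8)); ys,xs=np.where(im); w=ray(np.c_[xs,ys],.052,K,R,t)[:,:2]
e,V=np.linalg.eigh(np.cov(w.T)); print('bar',len(w),w.mean(0),np.degrees(np.arctan2(V[1,1],V[0,1]))%180,cv2.minAreaRect((w*1000).astype(np.float32)))
E
python3 go.py .4755 .235 106
```

```text
276 [0.38563222 0.2590337 ] 81.06794125227043
275 [0.39759397 0.35077856] 69.74975233625038
bar 248 [ 0.54654472 -0.06643471] 99.22902169082326 ((546.5571899414062, -66.73664855957031), (26.396007537841797, 96.95166778564453), 9.833634376525879)
roll -8.981059036097406
[ 0.42721139 -0.31484935  0.20788054] 97.0189409639026 tx 53.98279316426116 ty 11.51169152576491
```

View pics/c5.png

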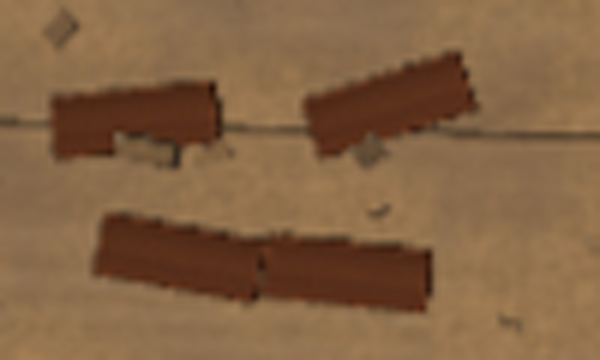

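Emit:
{"api": "servo_tool", "payload": {
  "commands": [
    {"tx": 4.5,"ty": 0.96,"tz": 0,"roll": 0},
    {"tx": 4.5,"ty": 0.96,"tz": 0,"roll": 0},
    {"tx": 4.5,"ty": 0.96,"tz": 0,"roll": 0},
    {"tx": 4.5,"ty": 0.96,"tz": 0,"roll": 0},
    {"tx": 4.5,"ty": 0.96,"tz": 0,"roll": 0},
    {"tx": 4.5,"ty": 0.96,"tz": 0,"roll": 0},
    {"tx": 4.5,"ty": 0.96,"tz": 0,"roll": 0},
    {"tx": 4.5,"ty": 0.96,"tz": 0,"roll": 0},
    {"tx": 4.5,"ty": 0.96,"tz": 0,"roll": 0},
    {"tx": 4.5,"ty": 0.96,"tz": 0,"roll": 0},
    {"tx": 4.5,"ty": 0.96,"tz": 0,"roll": 0},
    {"tx": 4.5,"ty": 0.96,"tz": 0,"roll": 0}
  ]
}}

```text
time_s: 16.6
position: [0.4743, 0.2367, 0.2053]
orientation: [-179.8, 0.0, 97.0]
wrist_force: [0.4, -0.2, 0.6]
finger_gap: 0.0876
gripper_force: 0.0
```

Emit:
{"api": "servo_tool", "payload": {
  "commands": [
    {"tx": 0,"ty": 0,"tz": 3,"roll": -4.5},
    {"tx": 0,"ty": 0,"tz": 3,"roll": -4.5},
    {"tx": 0,"ty": 0,"tz": 3,"roll": 0},
    {"tx": 0,"ty": 0,"tz": 2,"roll": 0},
    {"tx": 0,"ty": 0,"tz": 0,"roll": 0},
    {"tx": 0,"ty": 0,"tz": 0,"roll": 0}
  ]
}}

```text
time_s: 17.2
position: [0.4744, 0.2355, 0.0964]
orientation: [-179.9, -0.0, 106.1]
wrist_force: [0.1, -0.3, -0.5]
finger_gap: 0.0882
gripper_force: 0.0
```

```bash
python3 go.py .475 .235 106
```

```text
roll 0.07009354095944786
[0.47439909 0.23546343 0.09635891] 106.07009354095945 tx -0.06116642196760781 ty 0.04491415939221815
```

Emit:
{"api": "servo_tool", "payload": {
  "commands": [
    {"tx": 0,"ty": 0,"tz": 3,"roll": 0},
    {"tx": 0,"ty": 0,"tz": 3,"roll": 0},
    {"tx": 0,"ty": 0,"tz": 2,"roll": 0},
    {"tx": 0,"ty": 0,"tz": 1.1,"roll": 0},
    {"tx": 0,"ty": 0,"tz": 0,"roll": 0},
    {"tx": 0,"ty": 0,"tz": 0,"roll": 0}
  ]
}}

```text
time_s: 17.8
position: [0.4758, 0.236, 0.0072]
orientation: [179.9, -0.0, 106.0]
wrist_force: [0.1, -0.2, 0.8]
finger_gap: 0.088
gripper_force: 0.0
```

Emit:
{"api": "servo_tool", "payload": {
  "commands": [
    {"tx": 0,"ty": 0,"tz": 0,"roll": 0},
    {"tx": 0,"ty": 0,"tz": 0,"roll": 0},
    {"tx": 0,"ty": 0,"tz": 0,"roll": 0},
    {"tx": 0,"ty": 0,"tz": 0,"roll": 0},
    {"tx": 0,"ty": 0,"tz": 0,"roll": 0},
    {"tx": 0,"ty": 0,"tz": 0,"roll": 0},
    {"tx": 0,"ty": 0,"tz": 0,"roll": 0},
    {"tx": 0,"ty": 0,"tz": 0,"roll": 0}
  ],
  "fingers": 1,
  "grip_force": 30
}}

```text
time_s: 18.6
position: [0.4752, 0.2355, 0.0061]
orientation: [-180.0, 0.0, 106.0]
wrist_force: [0.3, -0.2, -0.3]
finger_gap: 0.0335
gripper_force: 30.0
```

Emit:
{"api": "servo_tool", "payload": {
  "commands": [
    {"tx": 0,"ty": 0,"tz": -2,"roll": 0},
    {"tx": 0,"ty": 0,"tz": -4,"roll": 0},
    {"tx": 0,"ty": 0,"tz": -4,"roll": 0},
    {"tx": 0,"ty": 0,"tz": -4,"roll": 0},
    {"tx": 0,"ty": 0,"tz": -3,"roll": 0},
    {"tx": 0,"ty": 0,"tz": 0,"roll": 3},
    {"tx": 0,"ty": 0,"tz": 0,"roll": 3.1}
  ]
}}

```text
time_s: 19.3
position: [0.4757, 0.2356, 0.1773]
orientation: [179.9, -0.0, 99.8]
wrist_force: [0.4, -0.4, -0.8]
finger_gap: 0.0333
gripper_force: 30.0
```

```bash
python3 go.py .5467 -.065 100
```

```text
roll -0.20744425250497045
[0.47573227 0.2355817  0.17733731] 99.79255574749503 tx -30.827252181437007 ty 1.8810357040297867
```

Emit:
{"api": "servo_tool", "payload": {
  "commands": [
    {"tx": 0,"ty": 0,"tz": 4,"roll": -3},
    {"tx": 0,"ty": 0,"tz": 4,"roll": -3.1},
    {"tx": 0,"ty": 0,"tz": 4,"roll": 0},
    {"tx": 0,"ty": 0,"tz": 3,"roll": 0},
    {"tx": 0,"ty": 0,"tz": 1.7,"roll": 0},
    {"tx": 0,"ty": 0,"tz": 0.2,"roll": 0},
    {"tx": 0,"ty": 0,"tz": 0,"roll": 0}
  ]
}}

```text
time_s: 20.0
position: [0.475, 0.2357, 0.0071]
orientation: [-180.0, -0.0, 106.1]
wrist_force: [0.2, -0.3, -0.2]
finger_gap: 0.0346
gripper_force: 30.0
```

Emit:
{"api": "servo_tool", "payload": {
  "commands": [
    {"tx": 0,"ty": 0,"tz": 0,"roll": 0},
    {"tx": 0,"ty": 0,"tz": 0,"roll": 0},
    {"tx": 0,"ty": 0,"tz": 0,"roll": 0},
    {"tx": 0,"ty": 0,"tz": 0,"roll": 0},
    {"tx": 0,"ty": 0,"tz": 0.2,"roll": 0},
    {"tx": 0,"ty": 0,"tz": 0.2,"roll": 0},
    {"tx": 0,"ty": 0,"tz": 0,"roll": 0},
    {"tx": 0,"ty": 0,"tz": 0,"roll": 0}
  ],
  "fingers": -1
}}

```text
time_s: 20.8
position: [0.4751, 0.2355, 0.003]
orientation: [-180.0, -0.0, 106.0]
wrist_force: [-0.5, -0.3, -0.6]
finger_gap: 0.0876
gripper_force: 0.0
```

Emit:
{"api": "servo_tool", "payload": {
  "commands": [
    {"tx": 0,"ty": 0,"tz": 0,"roll": 0},
    {"tx": 0,"ty": 0,"tz": 0,"roll": 0},
    {"tx": 0,"ty": 0,"tz": 0,"roll": 0},
    {"tx": 0,"ty": 0,"tz": 0,"roll": 0},
    {"tx": 0,"ty": 0,"tz": 0,"roll": 0},
    {"tx": 0,"ty": 0,"tz": 0,"roll": 0},
    {"tx": 0,"ty": 0,"tz": 0,"roll": 0},
    {"tx": 0,"ty": 0,"tz": 0,"roll": 0}
  ],
  "fingers": 1,
  "grip_force": 20
}}

```text
time_s: 21.6
position: [0.4752, 0.2355, 0.0031]
orientation: [-180.0, 0.0, 106.0]
wrist_force: [-0.7, 0.7, 0.2]
finger_gap: 0.0346
gripper_force: 20.0
```

Emit:
{"api": "servo_tool", "payload": {
  "commands": [
    {"tx": 0,"ty": 0,"tz": -2,"roll": 0},
    {"tx": 0,"ty": 0,"tz": -4,"roll": 0},
    {"tx": 0,"ty": 0,"tz": -4,"roll": 0},
    {"tx": 0,"ty": 0,"tz": -4,"roll": 0},
    {"tx": 0,"ty": 0,"tz": -1,"roll": 3},
    {"tx": 0,"ty": 0,"tz": 0,"roll": 3.1},
    {"tx": 0,"ty": 0,"tz": 0,"roll": 0}
  ]
}}

```text
time_s: 22.3
position: [0.4755, 0.2354, 0.1537]
orientation: [179.9, 0.0, 99.9]
wrist_force: [0.4, 0.5, -0.0]
finger_gap: 0.0346
gripper_force: 20.0
```

Emit:
{"api": "servo_tool", "payload": {
  "commands": [
    {"tx": -2,"ty": 0.12,"tz": 0,"roll": 0},
    {"tx": -3.3,"ty": 0.2,"tz": 0,"roll": 0},
    {"tx": -3.3,"ty": 0.2,"tz": 0,"roll": 0},
    {"tx": -3.3,"ty": 0.2,"tz": 0,"roll": 0},
    {"tx": -3.3,"ty": 0.2,"tz": 0,"roll": 0},
    {"tx": -3.3,"ty": 0.2,"tz": 0,"roll": 0},
    {"tx": -3.3,"ty": 0.2,"tz": 0,"roll": 0},
    {"tx": -3.3,"ty": 0.2,"tz": 0,"roll": 0},
    {"tx": -3.3,"ty": 0.2,"tz": 0,"roll": 0},
    {"tx": -2.4,"ty": 0.16,"tz": 0,"roll": 0},
    {"tx": 0,"ty": 0,"tz": 2,"roll": 0},
    {"tx": 0,"ty": 0,"tz": 0,"roll": 0}
  ]
}}

```text
time_s: 23.5
position: [0.5451, -0.0656, 0.1306]
orientation: [-179.8, -0.1, 99.9]
wrist_force: [0.1, 0.4, -0.3]
finger_gap: 0.0344
gripper_force: 20.0
```

```bash
python3 go.py .5467 -.065 99.9
```

```text
roll 0.026821620595740114
[ 0.54510561 -0.0655503   0.1306321 ] 99.92682162059575 tx 0.026720447269263422 ty 0.16653862062383185
```

Emit:
{"api": "servo_tool", "payload": {
  "commands": [
    {"tx": 0.05,"ty": 0.15,"tz": 1.5,"roll": 0},
    {"tx": 0,"ty": 0,"tz": 1.5,"roll": 0},
    {"tx": 0,"ty": 0,"tz": 1.5,"roll": 0},
    {"tx": 0,"ty": 0,"tz": 1.5,"roll": 0},
    {"tx": 0,"ty": 0,"tz": 1.2,"roll": 0},
    {"tx": 0,"ty": 0,"tz": 0,"roll": 0},
    {"tx": 0,"ty": 0,"tz": 0,"roll": 0}
  ]
}}

```text
time_s: 24.2
position: [0.5483, -0.0636, 0.0609]
orientation: [-180.0, -0.0, 100.0]
wrist_force: [-0.1, 0.4, -0.5]
finger_gap: 0.0344
gripper_force: 20.0
```

Emit:
{"api": "servo_tool", "payload": {
  "commands": [
    {"tx": -0.1,"ty": -0.12,"tz": 0.3,"roll": 0},
    {"tx": 0,"ty": 0,"tz": 0.15,"roll": 0},
    {"tx": 0,"ty": 0,"tz": 0,"roll": 0},
    {"tx": 0,"ty": 0,"tz": 0,"roll": 0}
  ]
}}

```text
time_s: 24.6
position: [0.5474, -0.0652, 0.0569]
orientation: [180.0, 0.0, 99.9]
wrist_force: [-0.8, -0.3, -0.3]
finger_gap: 0.0348
gripper_force: 20.0
```

Emit:
{"api": "servo_tool", "payload": {
  "commands": [
    {"tx": 0,"ty": 0,"tz": 0,"roll": 0},
    {"tx": 0,"ty": 0,"tz": 0,"roll": 0},
    {"tx": 0,"ty": 0,"tz": 0,"roll": 0},
    {"tx": 0,"ty": 0,"tz": 0,"roll": 0},
    {"tx": 0,"ty": 0,"tz": 0,"roll": 0},
    {"tx": 0,"ty": 0,"tz": -3,"roll": 0},
    {"tx": 0,"ty": 0,"tz": -4,"roll": 0},
    {"tx": 0,"ty": 0,"tz": -4,"roll": 0},
    {"tx": 0,"ty": 0,"tz": -1,"roll": 0},
    {"tx": 0,"ty": 0,"tz": 0,"roll": 0}
  ],
  "fingers": -1
}}

```text
time_s: 25.6
position: [0.5483, -0.0652, 0.1783]
orientation: [179.8, 0.1, 99.9]
wrist_force: [-0.5, -0.6, 0.1]
finger_gap: 0.0878
gripper_force: 0.0
```

```bash
python3 go.py .4713 .3723 95
```

```text
roll 4.916733814351716
[ 0.54828614 -0.06521011  0.17828457] 99.91673381435172 tx 44.42316118837534 ty -0.04892985929982743
```

Emit:
{"api": "servo_tool", "payload": {
  "commands": [
    {"tx": 3,"ty": 0,"tz": 0,"roll": 0},
    {"tx": 4.6,"ty": 0,"tz": 0,"roll": 0},
    {"tx": 4.6,"ty": 0,"tz": 0,"roll": 0},
    {"tx": 4.6,"ty": 0,"tz": 0,"roll": 0},
    {"tx": 4.6,"ty": 0,"tz": 0,"roll": 0},
    {"tx": 4.6,"ty": 0,"tz": 0,"roll": 0},
    {"tx": 4.6,"ty": 0,"tz": 0,"roll": 0},
    {"tx": 4.6,"ty": 0,"tz": 0,"roll": 0},
    {"tx": 4.6,"ty": 0,"tz": 0,"roll": 0},
    {"tx": 4.6,"ty": 0,"tz": 0,"roll": 0},
    {"tx": 0,"ty": 0,"tz": 0,"roll": 4.9},
    {"tx": 0,"ty": 0,"tz": 0,"roll": 0}
  ]
}}

```text
time_s: 26.8
position: [0.469, 0.3731, 0.1744]
orientation: [-179.8, 0.1, 95.1]
wrist_force: [0.5, -0.6, -1.5]
finger_gap: 0.0875
gripper_force: 0.0
```

Emit:
{"api": "servo_tool", "payload": {
  "commands": [
    {"tx": 0,"ty": 0,"tz": 3,"roll": 0},
    {"tx": 0,"ty": 0,"tz": 3,"roll": 0},
    {"tx": 0,"ty": 0,"tz": 3,"roll": 0},
    {"tx": 0,"ty": 0,"tz": 3,"roll": 0},
    {"tx": 0,"ty": 0,"tz": 1,"roll": 0},
    {"tx": 0,"ty": 0,"tz": 0,"roll": 0},
    {"tx": 0,"ty": 0,"tz": 0,"roll": 0}
  ]
}}

```text
time_s: 27.5
position: [0.4711, 0.3722, 0.0473]
orientation: [180.0, -0.0, 95.0]
wrist_force: [0.3, -0.6, 0.1]
finger_gap: 0.0875
gripper_force: 0.0
```

```bash
python3 go.py .4713 .3723 95
```

```text
roll 0.0374976321248397
[0.47114702 0.3721629  0.04730247] 95.03749763212484 tx 0.012313440113779994 ty 0.016442470415106915
```

Emit:
{"api": "servo_tool", "payload": {
  "commands": [
    {"tx": 0,"ty": 0,"tz": 2,"roll": 0},
    {"tx": 0,"ty": 0,"tz": 1.5,"roll": 0},
    {"tx": 0,"ty": 0,"tz": 0.7,"roll": 0},
    {"tx": 0,"ty": 0,"tz": 0.2,"roll": 0},
    {"tx": 0,"ty": 0,"tz": 0,"roll": 0},
    {"tx": 0,"ty": 0,"tz": 0,"roll": 0}
  ]
}}

```text
time_s: 28.1
position: [0.4709, 0.3727, 0.0033]
orientation: [180.0, -0.0, 95.0]
wrist_force: [0.1, 1.0, 0.2]
finger_gap: 0.0879
gripper_force: 0.0
```

Emit:
{"api": "servo_tool", "payload": {
  "commands": [
    {"tx": 0,"ty": 0,"tz": 0,"roll": 0},
    {"tx": 0,"ty": 0,"tz": 0,"roll": 0},
    {"tx": 0,"ty": 0,"tz": 0,"roll": 0},
    {"tx": 0,"ty": 0,"tz": 0,"roll": 0},
    {"tx": 0,"ty": 0,"tz": 0,"roll": 0},
    {"tx": 0,"ty": 0,"tz": 0,"roll": 0},
    {"tx": 0,"ty": 0,"tz": 0,"roll": 0},
    {"tx": 0,"ty": 0,"tz": 0,"roll": 0}
  ],
  "fingers": 1
}}

```text
time_s: 28.9
position: [0.4707, 0.3723, 0.0026]
orientation: [-180.0, 0.0, 95.0]
wrist_force: [0.9, -0.2, -0.2]
finger_gap: 0.0348
gripper_force: 20.0
```

Emit:
{"api": "servo_tool", "payload": {
  "commands": [
    {"tx": 0,"ty": 0,"tz": -2,"roll": 0},
    {"tx": 0,"ty": 0,"tz": -4,"roll": 0},
    {"tx": 0,"ty": 0,"tz": -4,"roll": 0},
    {"tx": 0,"ty": 0,"tz": -4,"roll": 0},
    {"tx": 0,"ty": 0,"tz": -1,"roll": -2.5},
    {"tx": 0,"ty": 0,"tz": 0,"roll": -2.4},
    {"tx": 0,"ty": 0,"tz": 0,"roll": 0}
  ]
}}

```text
time_s: 29.6
position: [0.4708, 0.3722, 0.1531]
orientation: [179.9, -0.0, 100.0]
wrist_force: [0.7, 0.5, -0.3]
finger_gap: 0.0349
gripper_force: 20.0
```

```bash
python3 go.py .5467 -.065 99.9
```

```text
roll 0.059259391259573135
[0.47084513 0.37222882 0.15314995] 99.95925939125958 tx -44.37591465171286 ty -0.0905980715321265
```

Emit:
{"api": "servo_tool", "payload": {
  "commands": [
    {"tx": -2.5,"ty": 0,"tz": 0,"roll": 0},
    {"tx": -4.4,"ty": 0,"tz": 0,"roll": 0},
    {"tx": -4.4,"ty": 0,"tz": 0,"roll": 0},
    {"tx": -4.4,"ty": 0,"tz": 0,"roll": 0},
    {"tx": -4.4,"ty": 0,"tz": 0,"roll": 0},
    {"tx": -4.4,"ty": 0,"tz": 0,"roll": 0},
    {"tx": -4.4,"ty": 0,"tz": 0,"roll": 0},
    {"tx": -4.4,"ty": 0,"tz": 0,"roll": 0},
    {"tx": -4.4,"ty": 0,"tz": 0,"roll": 0},
    {"tx": -4.4,"ty": 0,"tz": 0,"roll": 0},
    {"tx": -2.3,"ty": 0,"tz": 0,"roll": 0},
    {"tx": 0,"ty": 0,"tz": 0,"roll": 0}
  ]
}}

```text
time_s: 30.8
position: [0.5471, -0.0698, 0.1517]
orientation: [-179.9, 0.1, 99.5]
wrist_force: [-0.9, -0.5, 0.0]
finger_gap: 0.0349
gripper_force: 20.0
```

Emit:
{"api": "servo_tool", "payload": {
  "commands": [
    {"tx": 0,"ty": 0,"tz": 2,"roll": 0},
    {"tx": 0,"ty": 0,"tz": 0,"roll": 0},
    {"tx": 0,"ty": 0,"tz": 0,"roll": 0},
    {"tx": 0,"ty": 0,"tz": 0,"roll": 0}
  ]
}}

```text
time_s: 31.2
position: [0.5475, -0.064, 0.1332]
orientation: [180.0, -0.0, 100.0]
wrist_force: [-0.3, 0.3, -0.2]
finger_gap: 0.0346
gripper_force: 20.0
```

```bash
python3 go.py .5467 -.065 99.9
```

```text
roll 0.10395850583947208
[ 0.54750877 -0.06403527  0.13321903] 100.00395850583948 tx -0.08095675132063573 ty -0.09640641349184269
```

Emit:
{"api": "servo_tool", "payload": {
  "commands": [
    {"tx": -0.08,"ty": -0.1,"tz": 1.5,"roll": 0},
    {"tx": 0,"ty": 0,"tz": 1.5,"roll": 0},
    {"tx": 0,"ty": 0,"tz": 1.5,"roll": 0},
    {"tx": 0,"ty": 0,"tz": 1.5,"roll": 0},
    {"tx": 0,"ty": 0,"tz": 0.6,"roll": 0},
    {"tx": 0,"ty": 0,"tz": 0,"roll": 0},
    {"tx": 0,"ty": 0,"tz": 0,"roll": 0}
  ]
}}

```text
time_s: 31.9
position: [0.5466, -0.0659, 0.0667]
orientation: [180.0, -0.0, 99.9]
wrist_force: [-0.4, 0.1, 0.0]
finger_gap: 0.0348
gripper_force: 20.0
```

Emit:
{"api": "servo_tool", "payload": {
  "commands": [
    {"tx": 0,"ty": 0,"tz": 0.25,"roll": 0},
    {"tx": 0,"ty": 0,"tz": 0,"roll": 0},
    {"tx": 0,"ty": 0,"tz": 0,"roll": 0},
    {"tx": 0,"ty": 0,"tz": 0,"roll": 0}
  ]
}}

```text
time_s: 32.3
position: [0.5466, -0.0661, 0.0644]
orientation: [180.0, 0.0, 99.9]
wrist_force: [0.1, -0.0, -0.1]
finger_gap: 0.0347
gripper_force: 20.0
```

Emit:
{"api": "servo_tool", "payload": {
  "commands": [
    {"tx": 0,"ty": 0,"tz": 0,"roll": 0},
    {"tx": 0,"ty": 0,"tz": 0,"roll": 0},
    {"tx": 0,"ty": 0,"tz": 0,"roll": 0},
    {"tx": 0,"ty": 0,"tz": 0,"roll": 0},
    {"tx": 0,"ty": 0,"tz": 0,"roll": 0},
    {"tx": 0,"ty": 0,"tz": -3,"roll": 0},
    {"tx": 0,"ty": 0,"tz": -4,"roll": 0},
    {"tx": 0,"ty": 0,"tz": -4,"roll": 0},
    {"tx": 0,"ty": 0,"tz": -1,"roll": 0},
    {"tx": 0,"ty": 0,"tz": 0,"roll": 0}
  ],
  "fingers": -1
}}

```text
time_s: 33.3
position: [0.5474, -0.0661, 0.1858]
orientation: [179.8, 0.1, 99.9]
wrist_force: [-0.4, 0.3, -1.4]
finger_gap: 0.0877
gripper_force: 0.0
```

Emit:
{"api": "servo_tool", "payload": {
  "commands": [
    {"tx": 3,"ty": -0.5,"tz": 0,"roll": 0},
    {"tx": 4,"ty": -1,"tz": 0,"roll": 0},
    {"tx": 4,"ty": -1,"tz": 0,"roll": 0},
    {"tx": 4,"ty": -1,"tz": 0,"roll": 0},
    {"tx": 4,"ty": -1,"tz": 0,"roll": 0},
    {"tx": 4,"ty": -1.5,"tz": 0,"roll": 0},
    {"tx": 4,"ty": -1.5,"tz": 0,"roll": 0},
    {"tx": 0,"ty": 0,"tz": 0,"roll": 0}
  ]
}}

```text
time_s: 34.1
position: [0.4221, 0.1915, 0.1831]
orientation: [-179.9, -0.1, 100.4]
wrist_force: [1.1, 0.3, 0.4]
finger_gap: 0.088
gripper_force: 0.0
```

```bash
python3 - <<'E'
from m import *
p,d,K,R,t=snap('top')
a=cv2.resize(p[195:285,140:320],None,fx=4.4,fy=4.4,interpolation=cv2.INTER_CUBIC); cv2.imwrite('pics/c6.png',a[:,:,::-1])
slips(p,K,R,t); slips(p,K,R,t,(190,250,260,330),.066)
E
python3 go.py .3856 .259 81
```

```text
slip 278 [296.2 216.7] [ 0.5483 -0.0642] [548.1 -63.9] [32.3 86.6] ang 99.4
roll 19.250134090806625
[0.42382244 0.1888112  0.18292623] 100.25013409080663 tx 7.587012907695461 ty -2.512261658355326
```

View pics/c6.png

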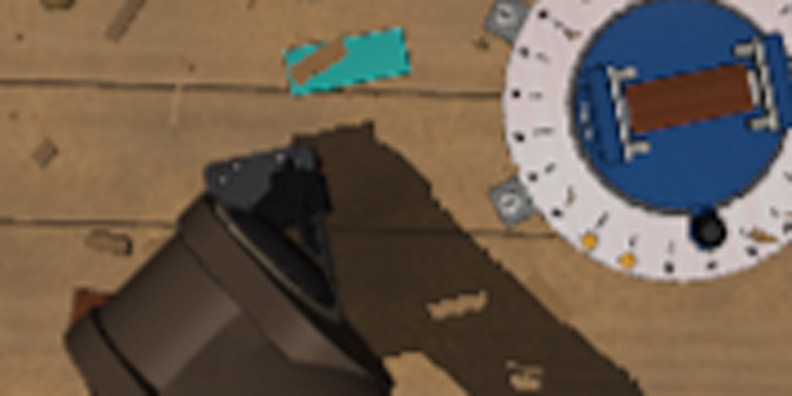

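Emit:
{"api": "servo_tool", "payload": {
  "commands": [
    {"tx": 3.8,"ty": -1.25,"tz": 0,"roll": 0},
    {"tx": 3.8,"ty": -1.25,"tz": 0,"roll": 0},
    {"tx": 0,"ty": 0,"tz": 2,"roll": 6.5},
    {"tx": 0,"ty": 0,"tz": 3,"roll": 6.5},
    {"tx": 0,"ty": 0,"tz": 3,"roll": 6.2},
    {"tx": 0,"ty": 0,"tz": 3,"roll": 0},
    {"tx": 0,"ty": 0,"tz": 2,"roll": 0},
    {"tx": 0,"ty": 0,"tz": 0,"roll": 0},
    {"tx": 0,"ty": 0,"tz": 0,"roll": 0}
  ]
}}

```text
time_s: 35.05
position: [0.3881, 0.2567, 0.0536]
orientation: [-179.9, 0.1, 80.7]
wrist_force: [0.7, 0.3, 0.3]
finger_gap: 0.0876
gripper_force: 0.0
```

```bash
python3 go.py .3856 .259 81
```

```text
roll -0.29834542857017254
[0.38810859 0.25670046 0.05358683] 80.70165457142983 tx 0.18639948457505529 ty -0.28471787767480916
```

Emit:
{"api": "servo_tool", "payload": {
  "commands": [
    {"tx": 0.18,"ty": -0.28,"tz": 2,"roll": 0},
    {"tx": 0,"ty": 0,"tz": 1.5,"roll": 0},
    {"tx": 0,"ty": 0,"tz": 1,"roll": 0},
    {"tx": 0,"ty": 0,"tz": 0.5,"roll": 0},
    {"tx": 0,"ty": 0,"tz": 0,"roll": 0},
    {"tx": 0,"ty": 0,"tz": 0,"roll": 0}
  ]
}}

```text
time_s: 35.65
position: [0.3861, 0.26, 0.0047]
orientation: [180.0, -0.0, 80.7]
wrist_force: [-0.0, -0.2, 0.4]
finger_gap: 0.088
gripper_force: 0.0
```

Emit:
{"api": "servo_tool", "payload": {
  "commands": [
    {"tx": 0,"ty": 0,"tz": 0,"roll": 0},
    {"tx": 0,"ty": 0,"tz": 0,"roll": 0},
    {"tx": 0,"ty": 0,"tz": 0,"roll": 0},
    {"tx": 0,"ty": 0,"tz": 0,"roll": 0},
    {"tx": 0,"ty": 0,"tz": 0,"roll": 0},
    {"tx": 0,"ty": 0,"tz": 0,"roll": 0},
    {"tx": 0,"ty": 0,"tz": 0,"roll": 0},
    {"tx": 0,"ty": 0,"tz": 0,"roll": 0}
  ],
  "fingers": 1
}}

```text
time_s: 36.45
position: [0.3857, 0.2597, 0.0041]
orientation: [-180.0, 0.0, 80.7]
wrist_force: [0.4, 0.3, 0.8]
finger_gap: 0.0346
gripper_force: 20.0
```

Emit:
{"api": "servo_tool", "payload": {
  "commands": [
    {"tx": 0,"ty": 0,"tz": -2,"roll": 0},
    {"tx": 0,"ty": 0,"tz": -4,"roll": 0},
    {"tx": 0,"ty": 0,"tz": -4,"roll": 0},
    {"tx": 0,"ty": 0,"tz": -4,"roll": 0},
    {"tx": 0,"ty": 0,"tz": -1,"roll": -6.4},
    {"tx": 0,"ty": 0,"tz": 0,"roll": -6.4},
    {"tx": 0,"ty": 0,"tz": 0,"roll": -6.4},
    {"tx": 0,"ty": 0,"tz": 0,"roll": 0}
  ]
}}

```text
time_s: 37.25
position: [0.3857, 0.2595, 0.1542]
orientation: [-180.0, 0.0, 100.0]
wrist_force: [-0.0, -0.2, -0.6]
finger_gap: 0.0343
gripper_force: 20.0
```

```bash
python3 go.py .5467 -.065 99.9
```

```text
roll 0.11811915658967109
[0.38569297 0.25954164 0.1541702 ] 100.01811915658968 tx -34.76020016979665 ty 10.20949867884297
```

Emit:
{"api": "servo_tool", "payload": {
  "commands": [
    {"tx": -2.5,"ty": 0.73,"tz": 0,"roll": 0},
    {"tx": -3.7,"ty": 1.09,"tz": 0,"roll": 0},
    {"tx": -3.7,"ty": 1.09,"tz": 0,"roll": 0},
    {"tx": -3.7,"ty": 1.09,"tz": 0,"roll": 0},
    {"tx": -3.7,"ty": 1.09,"tz": 0,"roll": 0},
    {"tx": -3.7,"ty": 1.09,"tz": 0,"roll": 0},
    {"tx": -3.7,"ty": 1.09,"tz": 0,"roll": 0},
    {"tx": -3.7,"ty": 1.09,"tz": 0,"roll": 0},
    {"tx": -3.7,"ty": 1.09,"tz": 0,"roll": 0},
    {"tx": -2.65,"ty": 0.76,"tz": 0,"roll": 0},
    {"tx": 0,"ty": 0,"tz": 1,"roll": 0},
    {"tx": 0,"ty": 0,"tz": 1,"roll": 0}
  ]
}}

```text
time_s: 38.45
position: [0.5461, -0.065, 0.1333]
orientation: [-180.0, -0.0, 99.7]
wrist_force: [-0.5, 1.5, -0.9]
finger_gap: 0.0344
gripper_force: 20.0
```

Emit:
{"api": "servo_tool", "payload": {
  "commands": [
    {"tx": 0,"ty": 0,"tz": 0,"roll": 0},
    {"tx": 0,"ty": 0,"tz": 0,"roll": 0},
    {"tx": 0,"ty": 0,"tz": 0,"roll": 0}
  ]
}}

```text
time_s: 38.75
position: [0.5463, -0.0638, 0.1345]
orientation: [180.0, 0.0, 100.0]
wrist_force: [0.9, -1.2, -0.1]
finger_gap: 0.0343
gripper_force: 20.0
```

```bash
python3 go.py .5467 -.065 99.9
```

```text
roll 0.10855858595694201
[ 0.54626135 -0.0638397   0.13450315] 100.00855858595695 tx -0.12188818521561064 ty 0.0230315947601663
```

Emit:
{"api": "servo_tool", "payload": {
  "commands": [
    {"tx": -0.1,"ty": 0,"tz": 1.5,"roll": 0},
    {"tx": 0,"ty": 0,"tz": 1.5,"roll": 0},
    {"tx": 0,"ty": 0,"tz": 1.5,"roll": 0},
    {"tx": 0,"ty": 0,"tz": 1.1,"roll": 0},
    {"tx": 0,"ty": 0,"tz": 0.5,"roll": 0},
    {"tx": 0,"ty": 0,"tz": 0.15,"roll": 0},
    {"tx": 0,"ty": 0,"tz": 0,"roll": 0},
    {"tx": 0,"ty": 0,"tz": 0,"roll": 0}
  ]
}}

```text
time_s: 39.55
position: [0.5468, -0.0659, 0.0721]
orientation: [180.0, 0.0, 99.9]
wrist_force: [-0.8, 0.1, -0.0]
finger_gap: 0.0348
gripper_force: 20.0
```

Emit:
{"api": "servo_tool", "payload": {
  "commands": [
    {"tx": 0,"ty": 0,"tz": 0.1,"roll": 0},
    {"tx": 0,"ty": 0,"tz": 0,"roll": 0},
    {"tx": 0,"ty": 0,"tz": 0,"roll": 0}
  ]
}}

```text
time_s: 39.85
position: [0.5466, -0.066, 0.0709]
orientation: [180.0, 0.0, 99.9]
wrist_force: [0.4, -0.3, 0.0]
finger_gap: 0.0348
gripper_force: 20.0
```

Emit:
{"api": "servo_tool", "payload": {
  "commands": [
    {"tx": 0,"ty": 0,"tz": 0,"roll": 0},
    {"tx": 0,"ty": 0,"tz": 0,"roll": 0},
    {"tx": 0,"ty": 0,"tz": 0,"roll": 0},
    {"tx": 0,"ty": 0,"tz": 0,"roll": 0},
    {"tx": 0,"ty": 0,"tz": 0,"roll": 0},
    {"tx": 0,"ty": 0,"tz": -3,"roll": 0},
    {"tx": 0,"ty": 0,"tz": -4,"roll": 0},
    {"tx": 0,"ty": 0,"tz": -4,"roll": 0},
    {"tx": 0,"ty": 0,"tz": -1,"roll": 0},
    {"tx": 0,"ty": 0,"tz": 0,"roll": 0}
  ],
  "fingers": -1
}}

```text
time_s: 40.85
position: [0.5474, -0.066, 0.1922]
orientation: [179.8, 0.1, 99.9]
wrist_force: [-0.1, 0.3, -0.6]
finger_gap: 0.088
gripper_force: 0.0
```

Emit:
{"api": "servo_tool", "payload": {
  "commands": [
    {"tx": 3,"ty": -1,"tz": 0,"roll": 0},
    {"tx": 4,"ty": -1.5,"tz": 0,"roll": 0},
    {"tx": 4,"ty": -2,"tz": 0,"roll": 0},
    {"tx": 3,"ty": -3,"tz": 0,"roll": 0},
    {"tx": 3,"ty": -3,"tz": 0,"roll": 0},
    {"tx": 0,"ty": -4,"tz": 0,"roll": 0},
    {"tx": 0,"ty": -4,"tz": 0,"roll": 0},
    {"tx": 0,"ty": 0,"tz": 0,"roll": 0},
    {"tx": 0,"ty": 0,"tz": 0,"roll": 0}
  ]
}}

```text
time_s: 41.75
position: [0.3344, 0.0687, 0.1901]
orientation: [-180.0, 0.1, 99.9]
wrist_force: [0.5, 0.4, 1.0]
finger_gap: 0.088
gripper_force: 0.0
```

```bash
python3 - <<'E'
from m import *
p,d,K,R,t=snap('top')
slips(p,K,R,t); slips(p,K,R,t,(190,250,260,330),.073)
E
python3 go.py .3976 .3508 70
```

```text
slip 264 [169.6 267.7] [0.3953 0.3494] [395.3 349.5] [86.2 31.3] ang 79.2
slip 288 [296.6 216.6] [ 0.5482 -0.0653] [548.5 -65.5] [32.8 88. ] ang 100.1
roll 29.87892045314274
[0.33529371 0.06916036 0.19031966] 99.87892045314274 tx 26.67739474250276 ty 10.970241122356114
```

Emit:
{"api": "servo_tool", "payload": {
  "commands": [
    {"tx": 3.3,"ty": 1.34,"tz": 0,"roll": 0},
    {"tx": 3.3,"ty": 1.34,"tz": 0,"roll": 0},
    {"tx": 3.3,"ty": 1.34,"tz": 0,"roll": 0},
    {"tx": 3.3,"ty": 1.34,"tz": 0,"roll": 0},
    {"tx": 3.3,"ty": 1.34,"tz": 0,"roll": 0},
    {"tx": 3.3,"ty": 1.34,"tz": 0,"roll": 0},
    {"tx": 3.3,"ty": 1.34,"tz": 0,"roll": 0},
    {"tx": 3.3,"ty": 1.34,"tz": 0,"roll": 0},
    {"tx": 0,"ty": 0,"tz": 2,"roll": 6.9},
    {"tx": 0,"ty": 0,"tz": 3,"roll": 6.9},
    {"tx": 0,"ty": 0,"tz": 3,"roll": 6.9},
    {"tx": 0,"ty": 0,"tz": 3,"roll": 0}
  ]
}}

```text
time_s: 43.0
position: [0.3952, 0.3489, 0.0777]
orientation: [-179.9, 0.0, 79.0]
wrist_force: [0.4, -0.4, -0.5]
finger_gap: 0.0879
gripper_force: 0.0
```

Emit:
{"api": "servo_tool", "payload": {
  "commands": [
    {"tx": 0,"ty": 0,"tz": 2,"roll": 0},
    {"tx": 0,"ty": 0,"tz": 0,"roll": 0},
    {"tx": 0,"ty": 0,"tz": 0,"roll": 0},
    {"tx": 0,"ty": 0,"tz": 0,"roll": 0}
  ]
}}

```text
time_s: 43.4
position: [0.3954, 0.3491, 0.0611]
orientation: [-180.0, -0.1, 79.2]
wrist_force: [0.7, -0.1, 0.5]
finger_gap: 0.0878
gripper_force: 0.0
```

```bash
python3 go.py .3953 .3494 79.2
```

```text
roll 0.026680534056566785
[0.39542469 0.34908573 0.06111845] 79.22668053405657 tx 0.02854262236687809 ty -0.018123865948407442
```

Emit:
{"api": "servo_tool", "payload": {
  "commands": [
    {"tx": 0,"ty": 0,"tz": 2.3,"roll": 0},
    {"tx": 0,"ty": 0,"tz": 2,"roll": 0},
    {"tx": 0,"ty": 0,"tz": 1,"roll": 0},
    {"tx": 0,"ty": 0,"tz": 0.45,"roll": 0},
    {"tx": 0,"ty": 0,"tz": 0,"roll": 0},
    {"tx": 0,"ty": 0,"tz": 0,"roll": 0}
  ]
}}

```text
time_s: 44.0
position: [0.3953, 0.3487, 0.004]
orientation: [180.0, -0.1, 79.2]
wrist_force: [-0.1, -0.2, 0.7]
finger_gap: 0.0882
gripper_force: 0.0
```

Emit:
{"api": "servo_tool", "payload": {
  "commands": [
    {"tx": 0,"ty": 0,"tz": 0,"roll": 0},
    {"tx": 0,"ty": 0,"tz": 0,"roll": 0},
    {"tx": 0,"ty": 0,"tz": 0,"roll": 0},
    {"tx": 0,"ty": 0,"tz": 0,"roll": 0},
    {"tx": 0,"ty": 0,"tz": 0,"roll": 0},
    {"tx": 0,"ty": 0,"tz": 0,"roll": 0},
    {"tx": 0,"ty": 0,"tz": 0,"roll": 0},
    {"tx": 0,"ty": 0,"tz": 0,"roll": 0}
  ],
  "fingers": 1
}}

```text
time_s: 44.8
position: [0.3949, 0.3481, 0.0031]
orientation: [-180.0, 0.0, 79.2]
wrist_force: [0.2, -0.2, 0.2]
finger_gap: 0.0348
gripper_force: 20.0
```

Emit:
{"api": "servo_tool", "payload": {
  "commands": [
    {"tx": 0,"ty": 0,"tz": -2,"roll": 0},
    {"tx": 0,"ty": 0,"tz": -4,"roll": 0},
    {"tx": 0,"ty": 0,"tz": -4,"roll": 0},
    {"tx": 0,"ty": 0,"tz": -4,"roll": 0},
    {"tx": 0,"ty": 0,"tz": -1,"roll": -6.9},
    {"tx": 0,"ty": 0,"tz": 0,"roll": -6.9},
    {"tx": 0,"ty": 0,"tz": 0,"roll": -6.9},
    {"tx": 0,"ty": 0,"tz": 0,"roll": 0}
  ]
}}

```text
time_s: 45.6
position: [0.3949, 0.3479, 0.1531]
orientation: [-180.0, -0.0, 100.0]
wrist_force: [0.4, -0.1, 0.5]
finger_gap: 0.0344
gripper_force: 20.0
```

```bash
python3 go.py .5467 -.065 99.9
```

```text
roll 0.12549495258008392
[0.3949314  0.34794902 0.15310407] 100.02549495258009 tx -43.30642976567341 ty 7.756235586578051
```

Emit:
{"api": "servo_tool", "payload": {
  "commands": [
    {"tx": -2.5,"ty": 0.45,"tz": 0,"roll": 0},
    {"tx": -4.35,"ty": 0.78,"tz": 0,"roll": 0},
    {"tx": -4.35,"ty": 0.78,"tz": 0,"roll": 0},
    {"tx": -4.35,"ty": 0.78,"tz": 0,"roll": 0},
    {"tx": -4.35,"ty": 0.78,"tz": 0,"roll": 0},
    {"tx": -4.35,"ty": 0.78,"tz": 0,"roll": 0},
    {"tx": -4.35,"ty": 0.78,"tz": 0,"roll": 0},
    {"tx": -4.35,"ty": 0.78,"tz": 0,"roll": 0},
    {"tx": -4.35,"ty": 0.78,"tz": 0,"roll": 0},
    {"tx": -4.35,"ty": 0.78,"tz": 0,"roll": 0},
    {"tx": -1.65,"ty": 0.29,"tz": 0,"roll": 0},
    {"tx": 0,"ty": 0,"tz": 2,"roll": 0}
  ]
}}

```text
time_s: 46.8
position: [0.5482, -0.0682, 0.1343]
orientation: [179.8, 0.1, 99.4]
wrist_force: [0.6, 0.6, -0.2]
finger_gap: 0.0348
gripper_force: 20.0
```

Emit:
{"api": "servo_tool", "payload": {
  "commands": [
    {"tx": 0,"ty": 0,"tz": 0,"roll": 0},
    {"tx": 0,"ty": 0,"tz": 0,"roll": 0},
    {"tx": 0,"ty": 0,"tz": 0,"roll": 0}
  ]
}}

```text
time_s: 47.1
position: [0.5463, -0.0638, 0.1339]
orientation: [180.0, -0.0, 100.0]
wrist_force: [-0.6, 0.1, 0.3]
finger_gap: 0.0348
gripper_force: 20.0
```

```bash
python3 go.py .5467 -.065 99.9
```

```text
roll 0.08645766059427729
[ 0.54626001 -0.06376112  0.13388167] 99.98645766059428 tx -0.12964074840199297 ty 0.021848090364424644
```

Emit:
{"api": "servo_tool", "payload": {
  "commands": [
    {"tx": -0.1,"ty": 0,"tz": 1.5,"roll": 0},
    {"tx": 0,"ty": 0,"tz": 1.5,"roll": 0},
    {"tx": 0,"ty": 0,"tz": 1.5,"roll": 0},
    {"tx": 0,"ty": 0,"tz": 0.7,"roll": 0},
    {"tx": 0,"ty": 0,"tz": 0.4,"roll": 0},
    {"tx": 0,"ty": 0,"tz": 0,"roll": 0},
    {"tx": 0,"ty": 0,"tz": 0,"roll": 0},
    {"tx": 0,"ty": 0,"tz": 0,"roll": 0}
  ]
}}

```text
time_s: 47.9
position: [0.5466, -0.0659, 0.0775]
orientation: [180.0, 0.0, 99.9]
wrist_force: [1.1, -1.7, -0.3]
finger_gap: 0.0346
gripper_force: 20.0
```

```bash
python3 go.py .5467 -.065 99.9
```

```text
roll 0.03572343880883011
[ 0.54655142 -0.06592534  0.07747201] 99.93572343880884 tx 0.08858207236252601 ty 0.030601369905598
```

Emit:
{"api": "servo_tool", "payload": {
  "commands": [
    {"tx": 0,"ty": 0,"tz": 0.05,"roll": 0},
    {"tx": 0,"ty": 0,"tz": 0,"roll": 0},
    {"tx": 0,"ty": 0,"tz": 0,"roll": 0},
    {"tx": 0,"ty": 0,"tz": 0,"roll": 0},
    {"tx": 0,"ty": 0,"tz": 0,"roll": 0},
    {"tx": 0,"ty": 0,"tz": 0,"roll": 0},
    {"tx": 0,"ty": 0,"tz": -3,"roll": 0},
    {"tx": 0,"ty": 0,"tz": -4,"roll": 0},
    {"tx": 0,"ty": 0,"tz": -4,"roll": 0},
    {"tx": 0,"ty": 0,"tz": -3,"roll": 0},
    {"tx": 0,"ty": 0,"tz": 0,"roll": 0}
  ],
  "fingers": -1
}}

```text
time_s: 49.0
position: [0.5484, -0.0655, 0.2208]
orientation: [179.6, 0.1, 99.9]
wrist_force: [-0.0, -0.6, 0.2]
finger_gap: 0.0877
gripper_force: 0.0
```

Emit:
{"api": "servo_tool", "payload": {
  "commands": [
    {"tx": 3,"ty": -1,"tz": 0,"roll": 0},
    {"tx": 4,"ty": -2,"tz": 0,"roll": 0},
    {"tx": 4,"ty": -2,"tz": 0,"roll": 0},
    {"tx": 4,"ty": -2,"tz": 0,"roll": 0},
    {"tx": 3,"ty": -2,"tz": 0,"roll": 0},
    {"tx": 0,"ty": 0,"tz": 0,"roll": 0},
    {"tx": 0,"ty": 0,"tz": 0,"roll": 0}
  ]
}}

```text
time_s: 49.7
position: [0.4263, 0.0957, 0.2164]
orientation: [180.0, 0.1, 100.0]
wrist_force: [-0.2, 0.4, -0.1]
finger_gap: 0.088
gripper_force: 0.0
```

```bash
python3 - <<'E'
from m import *
p,d,K,R,t=snap('top')
q,_,K2,R2,t2=snap('side')
a=cv2.resize(p[180:260,250:350],(500,400),interpolation=cv2.INTER_CUBIC);b=cv2.resize(q[160:240,270:330],(300,400),interpolation=cv2.INTER_CUBIC)
cv2.imwrite('pics/c7.png',np.hstack([a,b])[:,:,::-1])
slips(p,K,R,t,(190,250,260,330),.08)
L=np.array([.546,-.061]);yb=np.array([-.1702,.9854])
for r in (46,75,92):
    X=np.r_[L+yb*(-.112-r/1000*.2588),.074+r/1000*.966]; print(r,X.round(4),'top px',proj(X,K,R,t).round(1),'side',proj(X,K2,R2,t2).round(1))
dk=p.max(2)<40; 
ys,xs=np.where(dk[195:225,325:352]); print('dark top',len(xs),xs.min()+325,xs.max()+325,(xs.mean()+325),ys.min()+195,ys.max()+195,ys.mean()+195)
E
python3 go.py .5684 -.1905 100
```

```text
slip 289 [296.5 216.6] [ 0.548  -0.0643] [548.  -64.2] [32.6 88.2] ang 99.9
46 [ 0.5671 -0.1831  0.1184] top px [[335.8 208.8]] side [[293.  182.6]]
75 [ 0.5684 -0.1905  0.1464] top px [[339.7 207.8]] side [[293.1 173.7]]
92 [ 0.5691 -0.1948  0.1629] top px [[342.  207.1]] side [[293.2 168.4]]
dark top 54 325 343 336.81481481481484 202 221 208.57407407407408
roll -0.1444454209355257
[0.42710142 0.09481784 0.21631662] 99.85555457906447 tx -30.529259030281693 ty 9.037695486136677
```

View pics/c7.png

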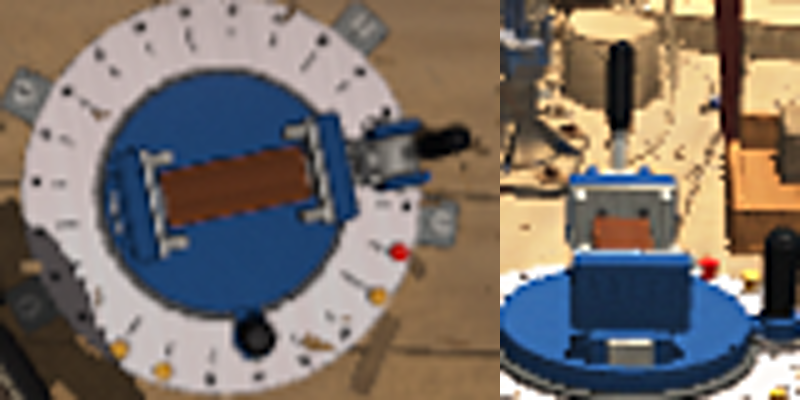

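Emit:
{"api": "servo_tool", "payload": {
  "commands": [
    {"tx": -2,"ty": 0.6,"tz": 0,"roll": 0},
    {"tx": -3.5,"ty": 1.04,"tz": 0,"roll": 0},
    {"tx": -3.5,"ty": 1.04,"tz": 0,"roll": 0},
    {"tx": -3.5,"ty": 1.04,"tz": 0,"roll": 0},
    {"tx": -3.5,"ty": 1.04,"tz": 0,"roll": 0},
    {"tx": -3.5,"ty": 1.04,"tz": 0,"roll": 0},
    {"tx": -3.5,"ty": 1.04,"tz": 0,"roll": 0},
    {"tx": -3.5,"ty": 1.04,"tz": 0,"roll": 0},
    {"tx": -3.5,"ty": 1.0,"tz": 0,"roll": 0},
    {"tx": -0.5,"ty": 0.16,"tz": 0,"roll": 0},
    {"tx": 0,"ty": 0,"tz": 0,"roll": 0},
    {"tx": 0,"ty": 0,"tz": 0,"roll": 0}
  ]
}}

```text
time_s: 51.0
position: [0.5679, -0.1884, 0.2161]
orientation: [-180.0, -0.1, 99.9]
wrist_force: [-0.3, 0.5, 0.4]
finger_gap: 0.0876
gripper_force: 0.0
```

```bash
python3 go.py .5684 -.1905 100
```

```text
roll -0.058672749177446804
[ 0.56785945 -0.18842664  0.21606203] 99.94132725082255 tx -0.21355475053324507 ty 0.01744882942617255
```

Down to TCP 0.127, then pinch gently first.

Emit:
{"api": "servo_tool", "payload": {
  "commands": [
    {"tx": -0.15,"ty": 0,"tz": 2,"roll": 0},
    {"tx": 0,"ty": 0,"tz": 2,"roll": 0},
    {"tx": 0,"ty": 0,"tz": 2,"roll": 0},
    {"tx": 0,"ty": 0,"tz": 2,"roll": 0},
    {"tx": 0,"ty": 0,"tz": 0.9,"roll": 0},
    {"tx": 0,"ty": 0,"tz": 0,"roll": 0},
    {"tx": 0,"ty": 0,"tz": 0,"roll": 0}
  ]
}}

```text
time_s: 51.7
position: [0.5689, -0.1899, 0.1285]
orientation: [180.0, 0.0, 100.0]
wrist_force: [0.2, 0.2, 0.0]
finger_gap: 0.0882
gripper_force: 0.0
```

Emit:
{"api": "servo_tool", "payload": {
  "commands": [
    {"tx": 0,"ty": 0,"tz": 0,"roll": 0},
    {"tx": 0,"ty": 0,"tz": 0,"roll": 0},
    {"tx": 0,"ty": 0,"tz": 0,"roll": 0},
    {"tx": 0,"ty": 0,"tz": 0,"roll": 0},
    {"tx": 0,"ty": 0,"tz": 0,"roll": 0},
    {"tx": 0,"ty": 0,"tz": 0,"roll": 0},
    {"tx": 0,"ty": 0,"tz": 0,"roll": 0},
    {"tx": 0,"ty": 0,"tz": 0,"roll": 0},
    {"tx": 0,"ty": 0,"tz": 0,"roll": 0},
    {"tx": 0,"ty": 0,"tz": 0,"roll": 0}
  ],
  "fingers": 1,
  "grip_force": 25
}}

```text
time_s: 52.7
position: [0.5683, -0.1905, 0.1276]
orientation: [-180.0, 0.0, 99.9]
wrist_force: [-0.7, 0.9, 0.5]
finger_gap: 0.0172
gripper_force: 25.0
```

Emit:
{"api": "servo_tool", "payload": {
  "commands": [
    {"tx": -0.43,"ty": 0,"tz": 0.13,"roll": 0},
    {"tx": -0.44,"ty": 0,"tz": 0.16,"roll": 0},
    {"tx": -0.42,"ty": 0,"tz": 0.18,"roll": 0},
    {"tx": -0.41,"ty": 0,"tz": 0.21,"roll": 0},
    {"tx": -0.39,"ty": 0,"tz": 0.23,"roll": 0},
    {"tx": -0.38,"ty": 0,"tz": 0.26,"roll": 0},
    {"tx": -0.36,"ty": 0,"tz": 0.28,"roll": 0},
    {"tx": -0.34,"ty": 0,"tz": 0.3,"roll": 0},
    {"tx": -0.33,"ty": 0,"tz": 0.33,"roll": 0},
    {"tx": -0.31,"ty": 0,"tz": 0.34,"roll": 0}
  ]
}}

```text
time_s: 53.7
position: [0.5766, -0.2291, 0.1051]
orientation: [179.8, 0.1, 99.9]
wrist_force: [0.4, -1.6, 9.8]
finger_gap: 0.0174
gripper_force: 25.0
```

Emit:
{"api": "servo_tool", "payload": {
  "commands": [
    {"tx": -0.28,"ty": 0,"tz": 0.36,"roll": 0},
    {"tx": -0.26,"ty": 0,"tz": 0.38,"roll": 0},
    {"tx": -0.24,"ty": 0,"tz": 0.39,"roll": 0},
    {"tx": -0.21,"ty": 0,"tz": 0.4,"roll": 0},
    {"tx": -0.18,"ty": 0,"tz": 0.4,"roll": 0},
    {"tx": -0.15,"ty": 0,"tz": 0.4,"roll": 0},
    {"tx": 0,"ty": 0,"tz": 0,"roll": 0},
    {"tx": 0,"ty": 0,"tz": 0,"roll": 0}
  ]
}}

```text
time_s: 54.5
position: [0.5785, -0.2444, 0.0814]
orientation: [179.9, 0.3, 99.8]
wrist_force: [1.8, -6.4, 5.6]
finger_gap: 0.0173
gripper_force: 25.0
```

Emit:
{"api": "servo_tool", "payload": {
  "commands": [
    {"tx": 0,"ty": 0,"tz": 0.3,"roll": 0},
    {"tx": 0,"ty": 0,"tz": 0.2,"roll": 0},
    {"tx": 0,"ty": 0,"tz": 0,"roll": 0},
    {"tx": 0,"ty": 0,"tz": 0,"roll": 0}
  ]
}}

```text
time_s: 54.9
position: [0.579, -0.2455, 0.0771]
orientation: [179.8, 0.4, 99.8]
wrist_force: [0.6, -8.1, 7.9]
finger_gap: 0.0175
gripper_force: 25.0
```

Emit:
{"api": "servo_tool", "payload": {
  "commands": [
    {"tx": 0,"ty": 0,"tz": 0,"roll": 0},
    {"tx": 0,"ty": 0,"tz": 0,"roll": 0},
    {"tx": 0,"ty": 0,"tz": 0,"roll": 0},
    {"tx": 0,"ty": 0,"tz": 0,"roll": 0},
    {"tx": 0,"ty": 0,"tz": 0,"roll": 0},
    {"tx": 0,"ty": 0,"tz": 0,"roll": 0},
    {"tx": 0,"ty": 0,"tz": -3,"roll": 0},
    {"tx": 0,"ty": 0,"tz": -4,"roll": 0},
    {"tx": 0,"ty": 0,"tz": -4,"roll": 0},
    {"tx": 0,"ty": 0,"tz": -2,"roll": 0},
    {"tx": 0,"ty": 0,"tz": 0,"roll": 0}
  ],
  "fingers": -1
}}

```text
time_s: 56.0
position: [0.5791, -0.2411, 0.2087]
orientation: [179.7, 0.2, 99.9]
wrist_force: [-0.5, 0.5, -0.0]
finger_gap: 0.0881
gripper_force: 0.0
```

Emit:
{"api": "servo_tool", "payload": {
  "commands": [
    {"tx": 0,"ty": -3,"tz": 0,"roll": 0},
    {"tx": 0,"ty": -4,"tz": 0,"roll": 0},
    {"tx": 0,"ty": -4,"tz": 0,"roll": 0},
    {"tx": -2,"ty": -4,"tz": 0,"roll": 0},
    {"tx": -4,"ty": -2,"tz": 0,"roll": 0},
    {"tx": -4,"ty": 0,"tz": 0,"roll": 0},
    {"tx": 0,"ty": 0,"tz": 0,"roll": 0},
    {"tx": 0,"ty": 0,"tz": 0,"roll": 0}
  ]
}}

```text
time_s: 56.8
position: [0.4265, -0.3689, 0.2037]
orientation: [-180.0, -0.1, 99.8]
wrist_force: [-0.1, 1.2, -0.0]
finger_gap: 0.0878
gripper_force: 0.0
```

```bash
python3 - <<'E'
from m import *
p,d,K,R,t=snap('top')
q,_,K2,R2,t2=snap('side')
a=cv2.resize(p[180:260,250:350],(500,400),interpolation=cv2.INTER_CUBIC);b=cv2.resize(q[160:240,270:330],(300,400),interpolation=cv2.INTER_CUBIC)
cv2.imwrite('pics/c8.png',np.hstack([a,b])[:,:,::-1])
slips(p,K,R,t,(190,250,260,330),.08)
E
python3 go.py .4524 -.0775 100
```

```text
slip 289 [295.2 216.8] [ 0.5475 -0.0603] [547.7 -60.5] [33.3 85.8] ang 100.6
roll 0.0347715114068734
[ 0.42723756 -0.3672544   0.20442035] 100.03477151140687 tx 28.093733976343184 ty 7.526599623640368
```

View pics/c8.png

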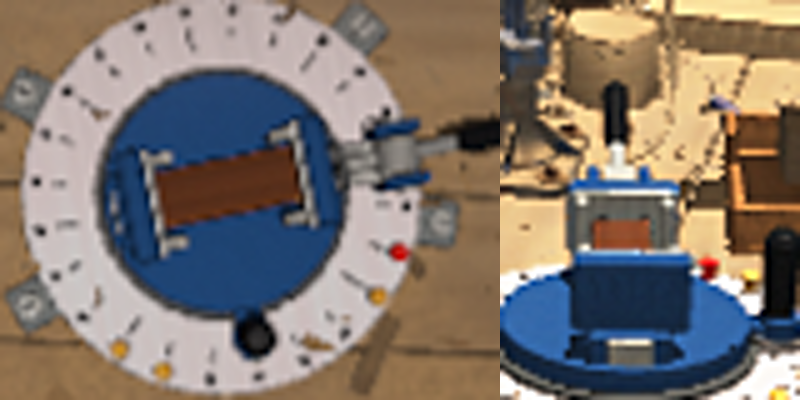

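Emit:
{"api": "servo_tool", "payload": {
  "commands": [
    {"tx": 2.5,"ty": 0.68,"tz": 0,"roll": 0},
    {"tx": 4,"ty": 1.08,"tz": 0,"roll": 0},
    {"tx": 4,"ty": 1.08,"tz": 0,"roll": 0},
    {"tx": 4,"ty": 1.08,"tz": 0,"roll": 0},
    {"tx": 4,"ty": 1.08,"tz": 0,"roll": 0},
    {"tx": 4,"ty": 1.08,"tz": 0,"roll": 0},
    {"tx": 4,"ty": 1.08,"tz": 0,"roll": 0},
    {"tx": 1.7,"ty": 0.44,"tz": 0,"roll": 0},
    {"tx": 0,"ty": 0,"tz": 3,"roll": 0},
    {"tx": 0,"ty": 0,"tz": 3,"roll": 0},
    {"tx": 0,"ty": 0,"tz": 0,"roll": 0},
    {"tx": 0,"ty": 0,"tz": 0,"roll": 0}
  ]
}}

```text
time_s: 58.1
position: [0.453, -0.0768, 0.1455]
orientation: [-180.0, -0.0, 100.1]
wrist_force: [-0.2, -0.7, -0.4]
finger_gap: 0.0878
gripper_force: 0.0
```

```bash
python3 go.py .453 -.076 100; python3 -c "
from h import *
print(robot.get_obs()['joint_pos'].round(1))"
```

```text
roll 0.06754040447793841
[ 0.4529688  -0.0767727   0.14548921] 100.06754040447794 tx 0.07553471889039494 ty 0.0165791195029083
[ 49.   21.4 -54.6 116.1  21.7  53.3  -7.1]
```

Emit:
{"api": "servo_tool", "payload": {
  "commands": [
    {"tx": 0,"ty": 0,"tz": 3,"roll": 0},
    {"tx": 0,"ty": 0,"tz": 3,"roll": 0},
    {"tx": 0,"ty": 0,"tz": 2,"roll": 0},
    {"tx": 0,"ty": 0,"tz": 1.5,"roll": 0},
    {"tx": 0,"ty": 0,"tz": 0,"roll": 0},
    {"tx": 0,"ty": 0,"tz": 0,"roll": 0}
  ]
}}

```text
time_s: 58.7
position: [0.4542, -0.0778, 0.0515]
orientation: [179.9, 0.0, 99.9]
wrist_force: [0.3, -0.2, 0.8]
finger_gap: 0.0875
gripper_force: 0.0
```

Emit:
{"api": "servo_tool", "payload": {
  "commands": [
    {"tx": 0,"ty": 0,"tz": 0,"roll": 0},
    {"tx": 0,"ty": 0,"tz": 0,"roll": 0},
    {"tx": 0,"ty": 0,"tz": 0,"roll": 0},
    {"tx": 0,"ty": 0,"tz": 0,"roll": 0},
    {"tx": 0,"ty": 0,"tz": 0,"roll": 0},
    {"tx": 0,"ty": 0,"tz": 0,"roll": 0},
    {"tx": 0,"ty": 0,"tz": 0,"roll": 0},
    {"tx": 0,"ty": 0,"tz": 0,"roll": 0},
    {"tx": 0,"ty": 0,"tz": 0,"roll": 0}
  ],
  "fingers": 1,
  "grip_force": 30
}}

```text
time_s: 59.6
position: [0.4509, -0.0785, 0.0497]
orientation: [-179.7, 0.0, 99.9]
wrist_force: [-7.6, -1.3, 6.1]
finger_gap: 0.0234
gripper_force: 30.0
```

Emit:
{"api": "servo_tool", "payload": {
  "commands": [
    {"tx": -0.33,"ty": -0.2,"tz": 0,"roll": -2},
    {"tx": -0.66,"ty": 0.02,"tz": 0,"roll": -4},
    {"tx": -0.66,"ty": 0.02,"tz": 0,"roll": -4},
    {"tx": -0.66,"ty": 0.02,"tz": 0,"roll": -4},
    {"tx": -0.66,"ty": 0.02,"tz": 0,"roll": -4},
    {"tx": -0.66,"ty": 0.02,"tz": 0,"roll": -4},
    {"tx": -0.66,"ty": 0.02,"tz": 0,"roll": -4},
    {"tx": -0.66,"ty": 0.02,"tz": 0,"roll": -4},
    {"tx": 0,"ty": 0,"tz": 0,"roll": 0},
    {"tx": 0,"ty": 0,"tz": 0,"roll": 0}
  ]
}}

```text
time_s: 60.6
position: [0.4723, -0.122, 0.0498]
orientation: [179.9, -0.0, 129.9]
wrist_force: [5.3, 2.9, -8.5]
finger_gap: 0.0235
gripper_force: 30.0
```

Run:
```python
from h import *
o=robot.get_obs(); x=o['position'][:2]; v=x-np.array([.546,-.061]); print(np.hypot(*v),np.degrees(np.arctan2(v[1],v[0]))%360,'tool yaw-90+180',o['orientation'][2]+90)
```

```text
0.09560656781948204 219.61444145663137 tool yaw-90+180 219.93855588027048
```

Emit:
{"api": "servo_tool", "payload": {
  "commands": [
    {"tx": -0.66,"ty": 0.02,"tz": 0,"roll": -4},
    {"tx": -0.66,"ty": 0.02,"tz": 0,"roll": -4},
    {"tx": -0.66,"ty": 0.02,"tz": 0,"roll": -4},
    {"tx": -0.66,"ty": 0.02,"tz": 0,"roll": -4},
    {"tx": -0.66,"ty": 0.02,"tz": 0,"roll": -4},
    {"tx": -0.66,"ty": 0.02,"tz": 0,"roll": -4},
    {"tx": -0.66,"ty": 0.02,"tz": 0,"roll": -4},
    {"tx": -0.42,"ty": 0.02,"tz": 0,"roll": -2.5},
    {"tx": 0,"ty": 0,"tz": 0,"roll": 0},
    {"tx": 0,"ty": 0,"tz": 0,"roll": 0}
  ]
}}

```text
time_s: 61.6
position: [0.513, -0.1495, 0.0498]
orientation: [179.8, -0.0, 160.5]
wrist_force: [4.0, 5.2, -5.9]
finger_gap: 0.0235
gripper_force: 30.0
```

Run:
```python
from h import *
o=robot.get_obs(); x=o['position'][:2]; v=x-np.array([.546,-.061]); print(np.hypot(*v),np.degrees(np.arctan2(v[1],v[0]))%360,'tool yaw-90+180',o['orientation'][2]+90)
```

```text
0.09440439771904342 249.56945488188308 tool yaw-90+180 250.48784769796208
```

Release, lift straight up, back off and check.

Emit:
{"api": "servo_tool", "payload": {
  "commands": [
    {"tx": 0,"ty": 0,"tz": 0,"roll": 0},
    {"tx": 0,"ty": 0,"tz": 0,"roll": 0},
    {"tx": 0,"ty": 0,"tz": 0,"roll": 0},
    {"tx": 0,"ty": 0,"tz": 0,"roll": 0},
    {"tx": 0,"ty": 0,"tz": 0,"roll": 0},
    {"tx": 0,"ty": 0,"tz": 0,"roll": 0},
    {"tx": 0,"ty": 0,"tz": -3,"roll": 0},
    {"tx": 0,"ty": 0,"tz": -4,"roll": 0},
    {"tx": 0,"ty": 0,"tz": -4,"roll": 0},
    {"tx": 0,"ty": 0,"tz": -4,"roll": 0},
    {"tx": 0,"ty": 0,"tz": 0,"roll": 0}
  ],
  "fingers": -1
}}

```text
time_s: 62.7
position: [0.5152, -0.151, 0.205]
orientation: [180.0, 0.4, 160.4]
wrist_force: [0.6, 0.1, -0.3]
finger_gap: 0.0878
gripper_force: 0.0
```

Emit:
{"api": "servo_tool", "payload": {
  "commands": [
    {"tx": 0,"ty": -3,"tz": 0,"roll": 0},
    {"tx": 0,"ty": -4,"tz": 0,"roll": 0},
    {"tx": 0,"ty": -4,"tz": 0,"roll": 0},
    {"tx": 0,"ty": -4,"tz": 0,"roll": 0},
    {"tx": 0,"ty": -4,"tz": 0,"roll": 0},
    {"tx": 0,"ty": -4,"tz": 0,"roll": 0},
    {"tx": 0,"ty": 0,"tz": 0,"roll": 0},
    {"tx": 0,"ty": 0,"tz": 0,"roll": 0},
    {"tx": 0,"ty": 0,"tz": 0,"roll": 0}
  ]
}}

```text
time_s: 63.6
position: [0.436, -0.3667, 0.1999]
orientation: [180.0, -0.0, 160.5]
wrist_force: [0.7, -0.2, 0.0]
finger_gap: 0.0877
gripper_force: 0.0
```

Run:
```python
from m import *
p,d,K,R,t=snap('top')
q,_,K2,R2,t2=snap('side')
a=cv2.resize(p[180:280,250:350],(400,400),interpolation=cv2.INTER_CUBIC);b=cv2.resize(q[160:260,250:350],(400,400),interpolation=cv2.INTER_CUBIC)
cv2.imwrite('pics/c9.png',np.hstack([a,b])[:,:,::-1])
slips(p,K,R,t,(190,250,260,330),.08)
```

```text
slip 292 [294.4 217. ] [ 0.5472 -0.0576] [547.3 -57.6] [33.2 86.7] ang 159.7
```

View pics/c9.png

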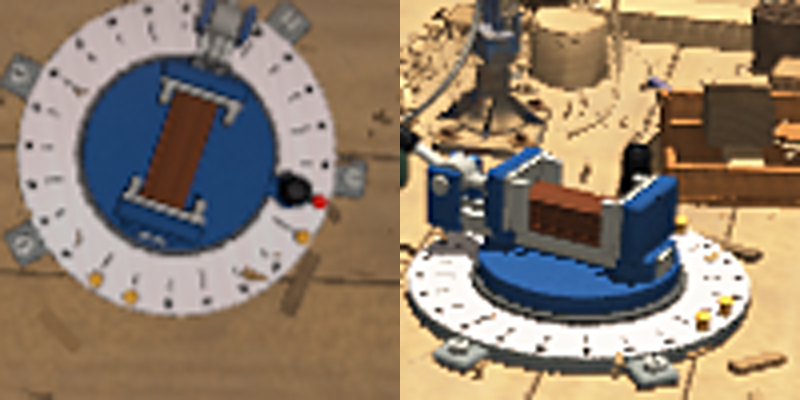

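```bash
python3 -c "
from rig import robot
print(robot.finish_job())"
```

```text
the job is handed in; nothing more can be done
None
```

I handed the job in at about 64 s, and the last pictures show every part done: block and shim in the tray, all four walnut slips piled flat and clamped with the lever down, and the vise turned 60° to the red pin. I could not read the jaw force, and the hand-in returned no verdict.

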